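# Lock a watch movement in its fixture with the slotted clamp screw

### The job

Lock the watch movement in its fixture: take the red-handled flat driver out of the wooden block, seat its blade in the slot of the brass clamp screw and turn the screw clockwise (seen from above) until its dark dog lies across the movement's rim and points at its middle, keeping the blade fully seated. Then put the red driver back upright in the hole of the block it came from; leave the blue driver alone and keep the fingers off the screw.

Things in the scene. Friction and masses are not known exactly. Their poses are not given: they have to be found in the camera images.
- red_driver_grip (a point): Centre of the red handle (60 mm tall; flats 22 mm apart across y, the grip; 28 mm along x) of the upright flat driver that fits, 80 g. z up, x along the blade: 14 x 3 mm, tip 92 mm below this point. 30 to 34 mm below it a collar 34 mm wide rests on the block; shaft 8 mm. Hangs in a through hole 20 mm wide, chamfered 3 mm, point 100 mm above the bench; lift 60 mm to draw it out.
- blue_driver_grip (a point): Centre of the blue handle of the other driver, a bystander of the same shape but with a blade 5 mm wide, in the other hole. Which hole is whose varies. The holes are 70 mm apart in a fixed pale wooden block 60 x 130 mm, 66 mm high; the handles' tops are 130 mm above the bench, so carry the red driver high over the blue one.
- screw_top (a point): Centre of the top of the brass clamp screw (round head 36 mm wide), 41 mm above the bench, on a fixed aluminium plate with the movement. x along the slot, z up; turns with the screw, which does not rise or sink. Slot 16 x 5.5 mm, closed ends, floor 13 mm down; its top 8 mm flares to a mouth 26 x 15 mm. Blade seated on the floor: red grip centre 79 mm above this point. Fits either way round.
- clamp_screw (a joint): Angle of the screw in rad, growing clockwise seen from above. Starts at 0 to 0.15, its dog (dark steel finger under the head, 43 mm from the axis to its end) clear of the movement; over the movement from 0.85, straight at its centre at 1.05, stop at 1.3. Friction 0.06 N m, stays where left; blade and slot have 10 degrees of play either way.

How it is judged:
By the outcome, as a careful person would: the job done as asked, in the order asked, and still so for the second after the job is handed in, with the robot touching nothing.
It also fails if it takes over 48 s, if anything falls off the work surface, if the arm or the gripper's body presses on something with over 40 N, if the wrist force passes 120 N, or if a joint passes its speed limit or range.

### The arm

A 6-joint arm with a two-finger parallel gripper is mounted at the origin on a cart in front of the work surface, level with it; the furniture and walls round the work are solid. World frame = base frame: x ahead of the robot, y to its left, z up, the work surface at z = 0. Lengths are in mm, angles in rad, forces in N, time in s.
With the tool pointing down it reaches from about 350 to 775 mm from the base axis. Payload 7.3 kg.
Tool frame: the origin (TCP) lies at the very end of the fingers, on their centre line; the grasp point (between the pads) lies 19 mm behind it; x points along the fingers, y is the direction in which the jaws open and shut, and the axes are right-handed (so a half turn about x gives the same grasp; the last joint's range is limited). The gripper opens to 92 mm and grips with 3 to 60 N. Pads are 19 mm wide; open, the fingers measure 130 mm over their backs; the gripper's body (75 mm by 190 mm) begins 47 mm behind the grasp point.
Start: joints at [1.099, 0.342, 1.524, -0, 1.275, -0.146], TCP at [168.021, 497.407, 226.741] pointing down, gripper open.
Joint ranges: [-2.53, 2.53], [-0.77, 2.02], [0.04, 2.7], [-1, 4.14], [0.28, 2.66], [-3.11, 3.11]. Speed limits (rad/s): [2.57, 2.57, 3.14, 3.14, 3.14, 3.14].

### API

Orientations are given as [roll, pitch, yaw] about the fixed x, y, z axes, in that order (R = Rz(yaw) Ry(pitch) Rx(roll)).
In Python, from plant import sensors, capture, bot gives the robot as it stands.
- The arm moves only by the shell command python3 -m crank 'ROWS' [OPENING]. ROWS is JSON, a list of rows, each an object of numbers: "dx", "dy", "dz": the shift along the tool's x, y, z in cm; "spin": the turn about the tool's x in rad. A call has 1 to 20 rows; each row is the pose to reach, as a shift and turn from the pose commanded when the call began, along the tool's axes at that moment; what a row does not reach only later rows make up. A row lasts 1/12 s, in which the tool goes at most 41.7 mm and 7.16 degrees, less where a joint would pass 70% of its speed; a pose out of reach is approached as far as the arm can. A call with a gripper value outside its range is refused whole. OPENING is the opening in per cent of the stroke, from 0 (shut) to 100 (fully open), set as the call begins (- or left out, the last holds). The fingers move at their own pace and stop on an object; the grip force is fixed at half the most. Time passes only in rows, so rows that repeat a pose let the fingers close. It gives the time, the measured TCP pose, the force and the opening at its end, in the units of the state.
- sensors.get_obs(): the state, without advancing time (a new reading comes with each control period).
- capture(name): name is "side" or "top" or "wrist"; returns a dict with "frame" (384x512x3 uint8, blue, green, red), "vfov" (degrees; the focal length in pixels is half the picture's height over the tangent of half this angle, whatever the lens; pixels are square), "cx", "cy" (the principal point, pixels), "view" (4x4, takes a point from world to camera coordinates); the wrist camera has in their place "mount" (4x4, takes a point from camera to tool coordinates, whose origin is the TCP and whose axes are the tool frame's). Camera axes: x right, y down, z forward; pixel columns grow to the right and rows downward; lengths in mm; the calibration is good to about 2 mm. The wrist camera is an equidistant fisheye: a pixel r from the principal point sees the ray r / f radians off the axis. A picture is of the moment at which its call begins: read the wrist's pose just before it. There is no depth.
- bot.close_job(): hands the job in, once; it reports no verdict.
The state is a dict: "time": time; "joint_positions": joint angles; "dq": joint speeds; "tau": joint torques, N m; "tool_pos": TCP position; "tcp_rot": TCP orientation; "contact_force": force on the tool from outside, world axes, zero at the start; "moment": the same for the moment, N m; "grip_width": finger opening in mm.
Only numpy, scipy, OpenCV 4.12 (cv2) and the standard library are available. Lean on these libraries where they do the work, as an engineer would, in place of code of your own. Each camera call takes 0.05 s, during which the arm holds its last target.

## Working session

There is one attempt and no reset: what is moved stays moved. The work goes in short steps, Python scripts to look and compute and a shell command to move; the robot and the scene stay as the last step left them, time stands still between calls to the robot, and variables do not carry over. Pictures are saved under pics/ and viewed, and the job is handed in when it is done.

```bash
ls; mkdir -p pics; python3 - <<'E'
from plant import sensors, capture, bot
import cv2
o=sensors.get_obs()
for k,v in o.items(): print(k,v)
for n in("side","top","wrist"):
    c=capture(n); cv2.imwrite(f"pics/{n}0.png",c["frame"]); print(n,{k:v for k,v in c.items() if k!="frame"})
E
```

```text
pics
time 0.0
joint_positions [ 1.09897442e+00  3.42745810e-01  1.52502899e+00 -9.22026311e-06
  1.27537371e+00 -1.46011785e-01]
dq [ 0.00036688  0.00213854 -0.00032708 -0.00178006  0.00039753 -0.00034149]
tau [-6.57555938e-04 -4.31247926e+01 -2.44217259e+01  7.16242706e-02
  5.59324678e-02 -8.64664526e-05]
tool_pos [167.84120447 497.01967023 226.02879461]
tcp_rot [-1.71114142  1.56924045 -2.03694885]
contact_force [ 0.37583034 -0.69906256  0.16230974]
moment [0.02391155 0.01563706 0.02965711]
grip_width 91.65797273400453
side {'vfov': 46.3392311164379, 'cx': 251.35168167108628, 'cy': 189.85499770483608, 'view': array([[ 9.55748341e-01, -2.94064965e-01, -8.42050975e-03,
        -4.35026341e+02],
       [-1.15010617e-01, -3.47147688e-01, -9.30731455e-01,
         2.17351425e+02],
       [ 2.70772352e-01,  8.90513492e-01, -3.65606420e-01,
         5.94344042e+02],
       [ 0.00000000e+00,  0.00000000e+00,  0.00000000e+00,
         1.00000000e+00]])}
top {'vfov': 46.18332048075968, 'cx': 253.55604801973473, 'cy': 191.58987290968645, 'view': array([[-2.19128634e-02, -9.99663141e-01, -1.39079152e-02,
         1.72952942e+02],
       [-9.91479894e-01,  2.35159609e-02, -1.28119548e-01,
         5.24779299e+02],
       [ 1.28403448e-01,  1.09819521e-02, -9.91661208e-01,
         8.79661506e+02],
       [ 0.00000000e+00,  0.00000000e+00,  0.00000000e+00,
         1.00000000e+00]])}
wrist {'vfov': 65.70646984690485, 'cx': 250.27753897020347, 'cy': 186.86825250777625, 'mount': array([[-5.20171650e-05, -2.60119452e-01,  9.65576443e-01,
        -1.59649273e+02],
       [ 9.99999989e-01,  1.23659313e-04,  8.71845598e-05,
        -5.92222328e-01],
       [-1.42080919e-04,  9.65576437e-01,  2.60119443e-01,
        -7.10592735e+01],
       [ 0.00000000e+00,  0.00000000e+00,  0.00000000e+00,
         1.00000000e+00]])}
```

View pics/side0.png

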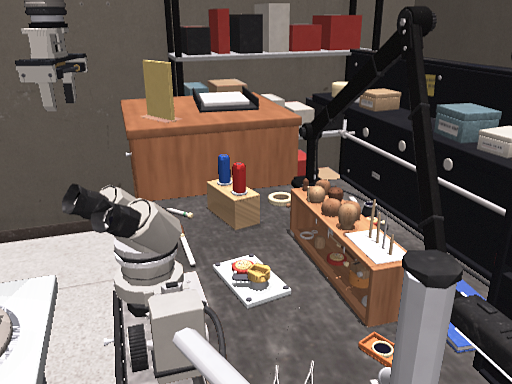

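View pics/top0.png

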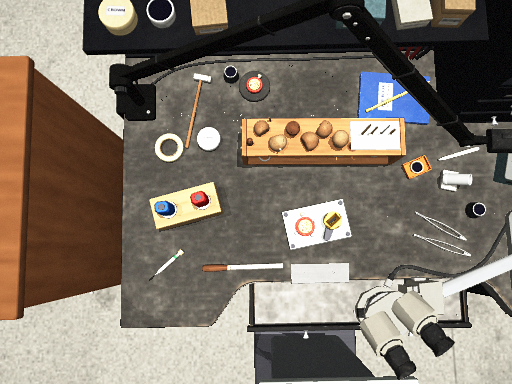

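View pics/wrist0.png

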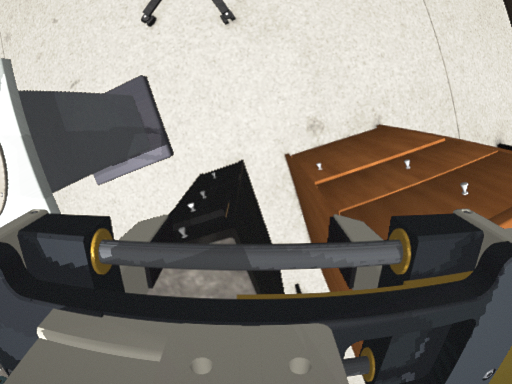

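The side view shows the red driver at about (239,177), blue at (224,168) and the brass screw at about (259,275). In the top view red is at (200,198), blue at (164,208), and the screw at (333,218). I'll zoom in next.

```bash
python3 - <<'E'
import cv2
t=cv2.imread("pics/top0.png");s=cv2.imread("pics/side0.png")
cv2.imwrite("pics/t_a.png",cv2.resize(t[160:260,140:240],None,fx=6,fy=6,interpolation=2))
cv2.imwrite("pics/t_b.png",cv2.resize(t[185:265,270:370],None,fx=7,fy=7,interpolation=2))
cv2.imwrite("pics/s_a.png",cv2.resize(s[145:245,200:300],None,fx=6,fy=6,interpolation=2))
cv2.imwrite("pics/s_b.png",cv2.resize(s[240:310,205:305],None,fx=7,fy=7,interpolation=2))
E
```

```text
(no output)
```

View pics/t_a.png

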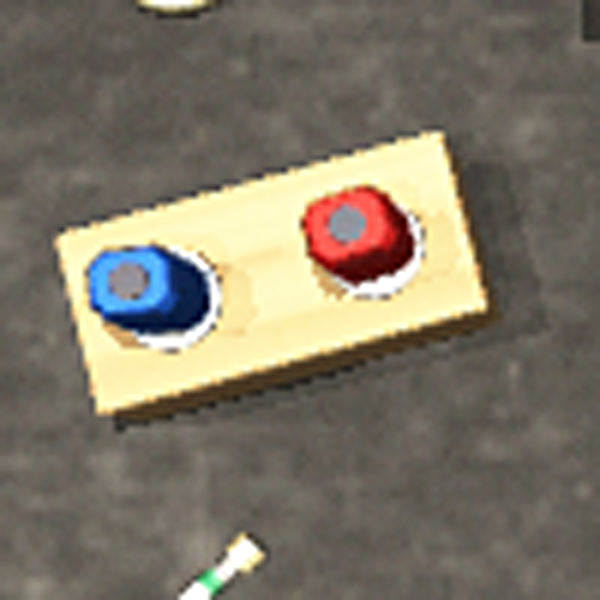

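View pics/t_b.png

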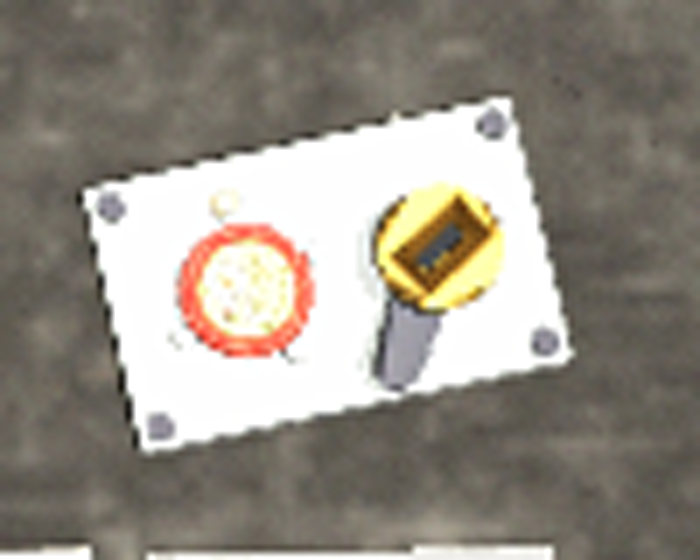

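View pics/s_a.png

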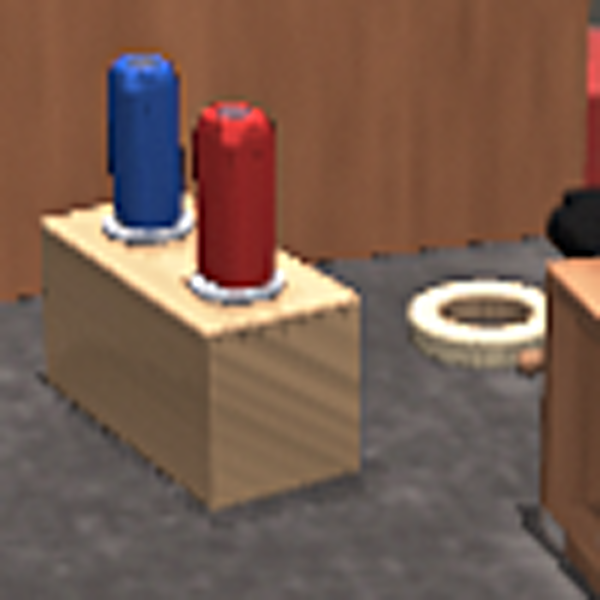

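View pics/s_b.png

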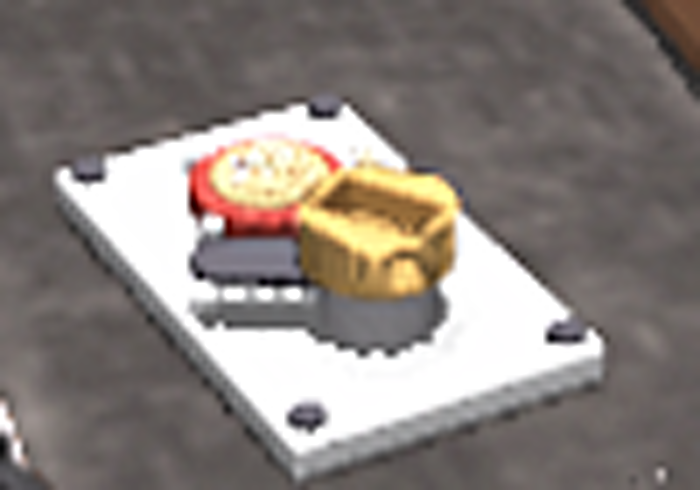

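```bash
cat > h.py <<'E'
import numpy as np, cv2
from plant import sensors, capture, bot
CAL={}
def intr(c,h=384):
    f=h/2/np.tan(np.radians(c["vfov"])/2); return f,c["cx"],c["cy"]
def ray(c,uv):
    f,cx,cy=intr(c); d=np.array([(uv[0]-cx)/f,(uv[1]-cy)/f,1.])
    V=c["view"];R=V[:3,:3];t=V[:3,3]; return -R.T@t, R.T@d
def plane(c,uv,z):
    o,d=ray(c,uv); return o+d*(z-o[2])/d[2]
def rayw(c,uv,T):
    f,cx,cy=intr(c); p=np.array([uv[0]-cx,uv[1]-cy]); r=np.hypot(*p); th=r/f
    d=np.array([*(p/r*np.sin(th)),np.cos(th)]); M=T@c["mount"]; return M[:3,3],M[:3,:3]@d
def planew(c,uv,T,z):
    o,d=rayw(c,uv,T); return o+d*(z-o[2])/d[2]
def tri(*rs):
    A=np.zeros((3,3));b=np.zeros(3)
    for o,d in rs:
        d=d/np.linalg.norm(d);P=np.eye(3)-np.outer(d,d);A+=P;b+=P@o
    x=np.linalg.solve(A,b); return x,[np.linalg.norm(np.cross(x-o,d/np.linalg.norm(d))) for o,d in rs]
def tool():
    from scipy.spatial.transform import Rotation as Ro
    o=sensors.get_obs();T=np.eye(4);T[:3,:3]=Ro.from_euler("xyz",o["tcp_rot"]).as_matrix();T[:3,3]=o["tool_pos"];return T,o
def projw(c,P,T):
    M=np.linalg.inv(T@c["mount"]);p=M[:3,:3]@np.array(P)+M[:3,3];f,cx,cy=intr(c)
    th=np.arctan2(np.hypot(p[0],p[1]),p[2]);n=np.hypot(p[0],p[1]);return np.array([cx+f*th*p[0]/n,cy+f*th*p[1]/n])
def proj(c,P):
    V=c["view"];p=V[:3,:3]@np.array(P)+V[:3,3];f,cx,cy=intr(c);return np.array([cx+f*p[0]/p[2],cy+f*p[1]/p[2]])
E
python3 - <<'E'
from h import *
np.set_printoptions(precision=2,suppress=True)
t=capture("top");s=capture("side")
z=lambda u,v,k,x0,y0:((u+.5)/k-.5+x0,(v+.5)/k-.5+y0)
ta=lambda u,v:z(u,v,6,140,160)
tb=lambda u,v:z(u,v,7,270,185)
sa=lambda u,v:z(u,v,6,200,145)
sb=lambda u,v:z(u,v,7,205,240)
print("red",tri(ray(t,ta(347,223)),ray(s,sa(236,112))))
print("blue",tri(ray(t,ta(128,281)),ray(s,sa(146,61))))
print("screw",tri(ray(t,tb(443,242)),ray(s,sb(385,205))))
print("mov",tri(ray(t,tb(246,290)),ray(s,sb(270,183))))
B=[plane(t,ta(*p),66)[:2] for p in((58,238),(440,131),(490,308),(100,412))]
print("block",B,np.mean(B,0),[np.degrees(np.arctan2(*(B[j]-B[i])[::-1])) for i,j in((0,1),(3,2),(1,2),(0,3))],[np.linalg.norm(B[j]-B[i]) for i,j in((0,1),(3,2),(1,2),(0,3))])
S=[plane(t,tb(*p),41)[:2] for p in((462,195),(490,233),(428,290),(392,248))]
print("mouth",S,np.mean(S,0),[np.degrees(np.arctan2(*(S[j]-S[i])[::-1])) for i,j in((3,0),(2,1),(0,1),(3,2))])
T,o=tool();print(T)
E
```

```text
red (array([509.67, 261.87, 131.27]), [np.float64(0.5930301088718732), np.float64(0.5930301088717935)])
blue (array([493.98, 328.06, 131.76]), [np.float64(1.0447112770147446), np.float64(1.0447112770148894)])
screw (array([469.39,   3.38,  39.86]), [np.float64(0.7499311536249701), np.float64(0.7499311536250255)])
mov (array([457.93,  57.79,  16.58]), [np.float64(0.5235221828546657), np.float64(0.5235221828546333)])
block [array([514.26, 365.71]), array([546.67, 240.19]), array([488.02, 224.5 ]), array([457.11, 351.59])] [501.52 295.5 ] [np.float64(-75.52400840747335), np.float64(-76.32939616271582), np.float64(-165.02432790864452), np.float64(-166.12568017299324)] [np.float64(129.6347251087875), np.float64(130.7953015069686), np.float64(60.709374246519864), np.float64(58.87182597093424)]
mouth [array([481.89,  -2.25]), array([470.85,  -9.72]), array([455.02,   8.63]), array([467.21,  18.35])] [468.74   3.75] [np.float64(-54.519285799760965), np.float64(-49.232853475898814), np.float64(-145.90043749976385), np.float64(-141.42410481668355)]
[[ -0.     0.32   0.95 167.94]
 [ -0.     0.95  -0.32 497.24]
 [ -1.    -0.    -0.   226.43]
 [  0.     0.     0.     1.  ]]
```

```bash
python3 - <<'E'
from h import *
np.set_printoptions(precision=1,suppress=True)
t=capture("top");s=capture("side")
print("eyeL?",tri(ray(t,(398,368)),ray(s,(70,202))))
print("eyeR?",tri(ray(t,(443,347)),ray(s,(106,222))))
print("eyeL swap",tri(ray(t,(398,368)),ray(s,(106,222))), tri(ray(t,(443,347)),ray(s,(70,202))))
print("armtip top",plane(t,(345,12),0),plane(t,(345,12),400), "headring",plane(t,(385,300),0),plane(t,(385,300),200))
for z in(0,200,400):print(plane(t,(125,95),z)[:2],plane(t,(490,140),z)[:2])
print("pole",plane(t,(500,275),0),plane(t,(500,275),300))
f=t["frame"];g=s["frame"]
cv2.imwrite("pics/t_c.png",cv2.resize(f[230:384,330:512],None,fx=4,fy=4,interpolation=2))
cv2.imwrite("pics/s_c.png",cv2.resize(g[170:384,40:260],None,fx=3,fy=3,interpolation=2)[:600])
E
```

```text
eyeL? (array([221.3, -58.9, 212.5]), [np.float64(3.5934174108150643), np.float64(3.593417410815061)])
eyeR? (array([ 256.5, -129.6,  214. ]), [np.float64(1.1678002421398648), np.float64(1.1678002421398679)])
eyeL swap (array([237.3, -65. , 189.5]), [np.float64(17.71105051579321), np.float64(17.71105051579316)]) (array([ 242.3, -123.6,  234.9]), [np.float64(17.157129181925665), np.float64(17.157129181925704)])
armtip top [929.7 -50.2   0. ] [709.5  35.2 400. ] headring [ 304.1 -101.6    0. ] [326.8 -48.  200. ]
[751.9 436.7] [ 631.7 -343.5]
[679.5 376. ] [ 584.9 -238.5]
[607.2 315.3] [ 538.1 -133.6]
pole [ 349.2 -338.7    0. ] [ 369.  -182.8  300. ]
```

View pics/t_c.png

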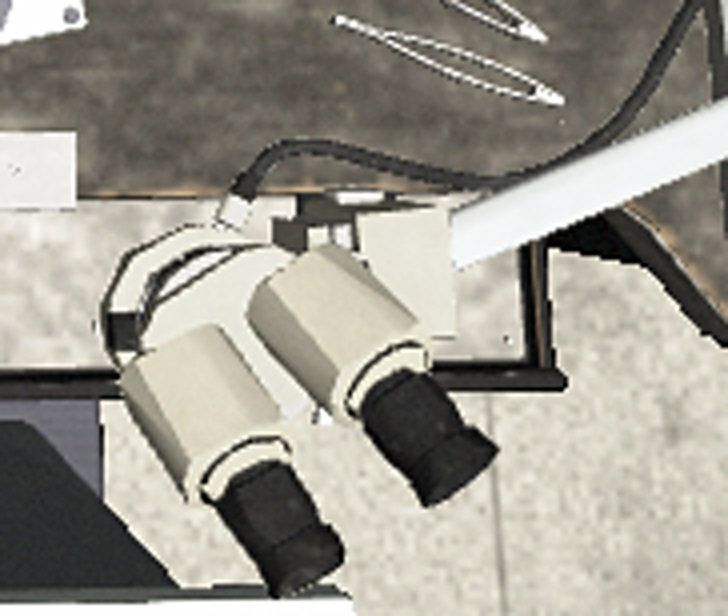

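View pics/s_c.png

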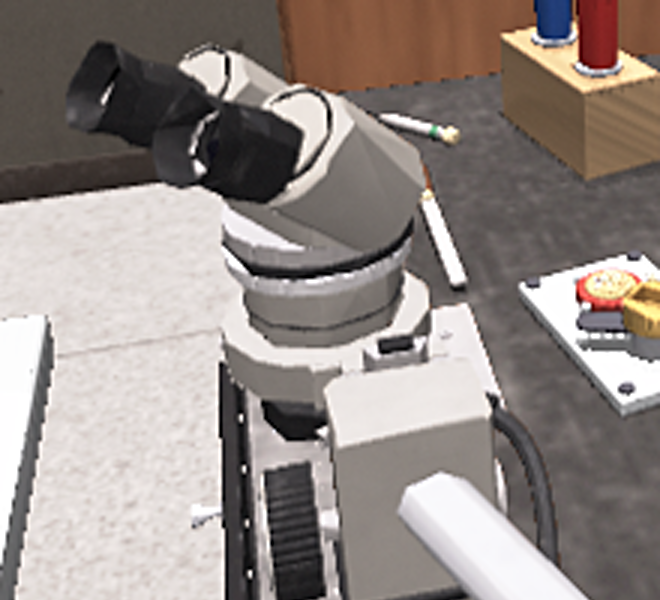

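```bash
python3 - <<'E'
from h import *
np.set_printoptions(precision=1,suppress=True)
t=capture("top");s=capture("side")
print("elbow",tri(ray(t,(345,10)),ray(s,(415,22))))
print("base",tri(ray(t,(122,75)),ray(s,(308,130))))
print("end",tri(ray(t,(485,140)),ray(s,(430,260))))
print("shelf", [plane(t,p,100)[:2] for p in((245,120),(405,120),(388,158),(243,158))])
E
```

```text
elbow (array([718.4,  31.4, 399.3]), [np.float64(5.858751775441821), np.float64(5.858751775441869)])
base (array([728.9, 397.9, 152.9]), [np.float64(5.823580542647043), np.float64(5.823580542647155)])
end (array([ 586.6, -240.8,  172.6]), [np.float64(5.471024152094078), np.float64(5.471024152093836)])
shelf [array([659.5, 173.6]), array([ 651.5, -132.9]), array([578.3, -96. ]), array([585.1, 178.9])]
```

```bash
python3 - <<'E'
from h import *
np.set_printoptions(precision=1,suppress=True)
t=capture("top");s=capture("side")
print("cab nearbot corner(robot side)",tri(ray(t,(22,317)),ray(s,(122,100))))
print("cab far",tri(ray(t,(30,57)),ray(s,(298,113))))
print(plane(t,(122,290),0),plane(t,(124,90),0))
print(tool()[0])
cv2.imwrite("pics/s_d.png",cv2.resize(s["frame"][70:230,100:330],None,fx=3,fy=3,interpolation=2))
E
```

```text
cab nearbot corner(robot side) (array([307.3, 524.2, 227.5]), [np.float64(8.239274727800552), np.float64(8.239274727800609)])
cab far (array([769.2, 565.8, 158. ]), [np.float64(2.6748901864098684), np.float64(2.674890186409919)])
[335.2 436.7   0. ] [763.3 439.    0. ]
[[  0.    0.3   0.9 168. ]
 [  0.    0.9  -0.3 497.4]
 [ -1.    0.    0.  226.7]
 [  0.    0.    0.    1. ]]
```

View pics/s_d.png

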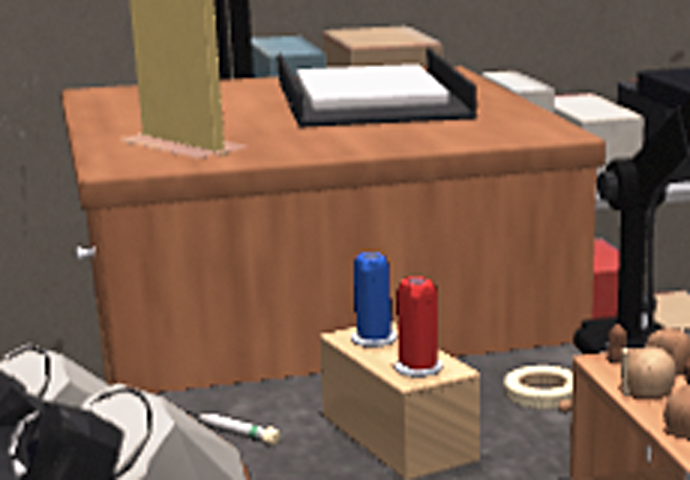

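```bash
python3 - <<'E'
from h import *
np.set_printoptions(precision=1,suppress=True)
t=capture("top");s=capture("side")
print("near",tri(ray(t,(22,318)),ray(s,(126.5,134))))
print("far",tri(ray(t,(30,57)),ray(s,(301,122))))
E
```

```text
near (array([301.5, 571.2, 135.1]), [np.float64(0.0101379877851234), np.float64(0.01013798778513417)])
far (array([784.6, 581.5, 127.7]), [np.float64(1.3285499328835289), np.float64(1.3285499328835209)])
```

```bash
python3 -m crank '[{"dy":-11.5,"dz":43},{"dy":-11.5,"dz":43},{"dy":-11.5,"dz":43},{"dy":-11.5,"dz":43},{"dy":-11.5,"dz":43},{"dy":-11.5,"dz":43},{"dy":-11.5,"dz":43},{"dy":-11.5,"dz":43},{"dy":-11.5,"dz":43},{"dy":-11.5,"dz":43},{"dy":-11.5,"dz":43},{"dy":-11.5,"dz":43},{"dy":-11.5,"dz":43},{"dy":-11.5,"dz":43}]' 50
python3 - <<'E'
from h import *
T,o=tool(); c=capture("wrist"); cv2.imwrite("pics/w1.png",c["frame"]);print(o["time"],o["tool_pos"],o["joint_positions"],o["dq"].max() if hasattr(o["dq"],"max") else 0,o["grip_width"]);np.savez("w1.npz",T=T)
E
```

```text
0.65 [168.03184597 497.4191155  226.76379714] [ 1.09899379e+00  3.41973006e-01  1.52407350e+00 -3.70909041e-06
  1.27539140e+00 -1.45995443e-01] 0.0010561276337348483 91.45010971695244invalid input at $[0]: expected keys dx, dy, dz, spin
```

View pics/w1.png

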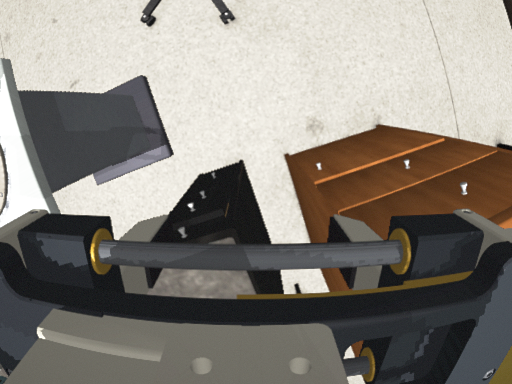

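The move was refused because every row needs all four keys, so nothing moved. I'll retype it with all of them.

```bash
python3 -m crank '[{"dx":0,"dy":-11.5,"dz":43,"spin":0},{"dx":0,"dy":-11.5,"dz":43,"spin":0},{"dx":0,"dy":-11.5,"dz":43,"spin":0},{"dx":0,"dy":-11.5,"dz":43,"spin":0},{"dx":0,"dy":-11.5,"dz":43,"spin":0},{"dx":0,"dy":-11.5,"dz":43,"spin":0},{"dx":0,"dy":-11.5,"dz":43,"spin":0},{"dx":0,"dy":-11.5,"dz":43,"spin":0},{"dx":0,"dy":-11.5,"dz":43,"spin":0},{"dx":0,"dy":-11.5,"dz":43,"spin":0},{"dx":0,"dy":-11.5,"dz":43,"spin":0},{"dx":0,"dy":-11.5,"dz":43,"spin":0},{"dx":0,"dy":-11.5,"dz":43,"spin":0},{"dx":0,"dy":-11.5,"dz":43,"spin":0}]' 50
python3 - <<'E'
from h import *
T,o=tool(); c=capture("wrist"); cv2.imwrite("pics/w2.png",c["frame"]);print(o["time"],o["tool_pos"],o["joint_positions"],o["grip_width"]);np.savez("w2.npz",T=T)
E
```

```text
time: 1.87
tool_pos: [538.0, 251.1, 226.5]
tcp_rot: [-3.052, 1.57, 2.905]
contact_force: [-0.2, 0.0, -0.3]
grip_width: 46.0
1.8667 [537.98622891 251.0801578  226.47265799] [ 3.07330254e-01  4.69946613e-01  1.32488093e+00  5.37597358e-04
  1.34763262e+00 -9.37586656e-01] 46.02311400057645
```

View pics/w2.png

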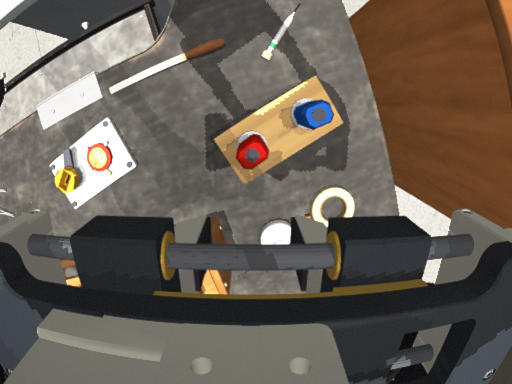

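```bash
python3 - <<'E'
from h import *
f=cv2.imread("pics/w2.png")
cv2.imwrite("pics/w2a.png",cv2.resize(f[70:195,210:350],None,fx=5,fy=5,interpolation=2)[:600])
cv2.imwrite("pics/w2b.png",cv2.resize(f[110:215,40:145],None,fx=5.5,fy=5.5,interpolation=2))
E
```

```text
(no output)
```

View pics/w2a.png

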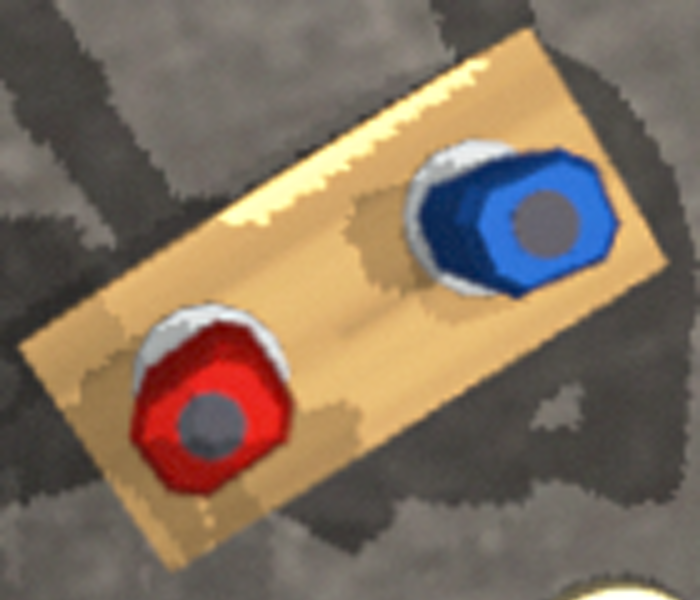

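View pics/w2b.png

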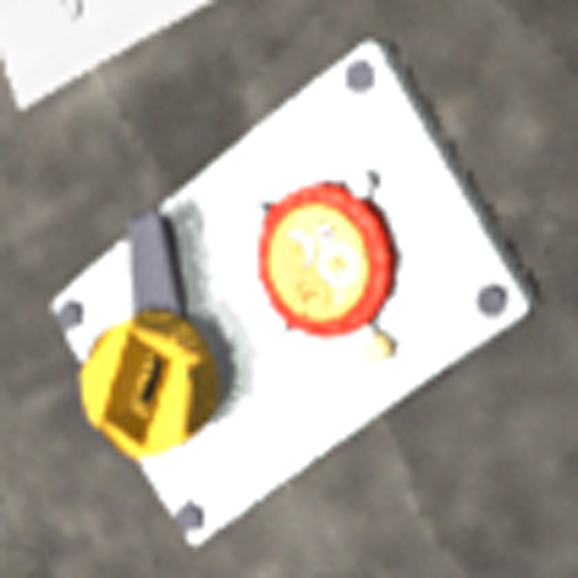

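```bash
cat >> h.py <<'E'
def rect(c,T,x0,y0,z,half=35,n=600,wrist=True):
    # image: up = +x world, left = +y world
    g=np.linspace(half,-half,n); X,Y=np.meshgrid(g,g,indexing="ij") # rows x desc, cols y desc
    P=np.stack([X.ravel()+x0,Y.ravel()+y0,np.full(n*n,float(z))])
    f,cx,cy=intr(c)
    if wrist:
        M=np.linalg.inv(T@c["mount"]);p=M[:3,:3]@P+M[:3,3:4];r=np.hypot(p[0],p[1]);th=np.arctan2(r,p[2]);u=cx+f*th*p[0]/r;v=cy+f*th*p[1]/r
    else:
        V=c["view"];p=V[:3,:3]@P+V[:3,3:4];u=cx+f*p[0]/p[2];v=cy+f*p[1]/p[2]
    return cv2.remap(c["frame"],u.reshape(n,n).astype(np.float32),v.reshape(n,n).astype(np.float32),cv2.INTER_CUBIC)
E
python3 - <<'E'
from h import *
T,o=tool(); c=capture("wrist")
a=rect(c,T,510,261.5,130)
for k in range(0,600,100): cv2.line(a,(k,0),(k,8),(0,255,0),1)
cv2.imwrite("pics/r1.png",a)
cv2.imwrite("pics/r1b.png",rect(c,T,494,328,130))
print(projw(c,[510,261.5,130],T), tri(rayw(c,(252.6,154.6),T)))if 0 else None
E
```

```text
(no output)
```

View pics/r1.png

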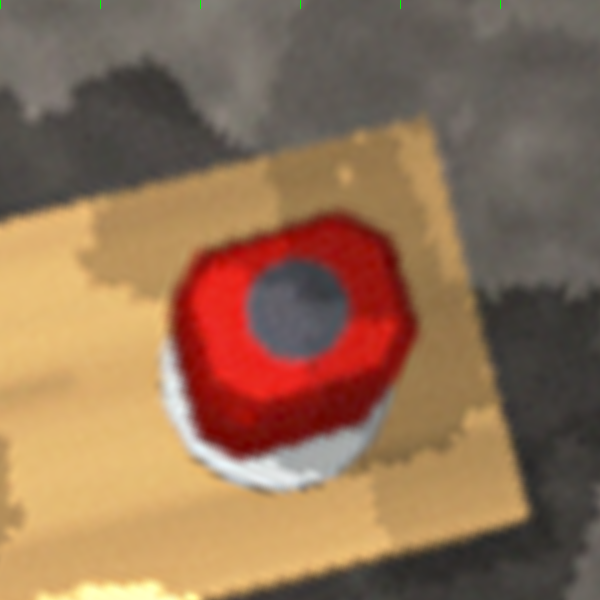

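View pics/r1b.png

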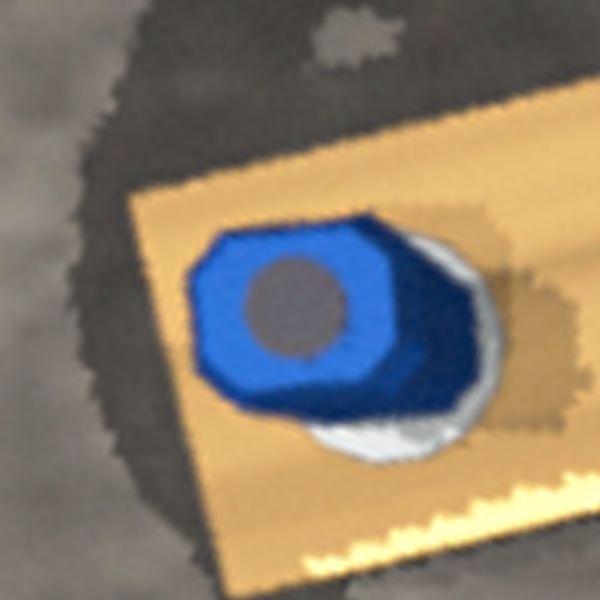

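```bash
cat >> h.py <<'E'
def rel(dw,T):  # world mm -> tool cm
    return T[:3,:3].T@np.array(dw,float)/10
E
python3 - <<'E'
from h import *
T,o=tool();a=T[:3,1];ang=np.degrees(np.arctan2(a[1],a[0]));print("toolY",ang, "spin to 17:",np.radians(ang-17))
print(rel(np.array([509.4,261.9,226.5])-o["tool_pos"],T))
f=cv2.imread("pics/r1.png")
for th in(170,190,210):
    m=((f[:,:,2]>th)&(f[:,:,1]<90)).astype(np.uint8)
    m=cv2.morphologyEx(m,cv2.MORPH_OPEN,np.ones((7,7)))
    cs,_=cv2.findContours(m,0,2);k=max(cs,key=cv2.contourArea);h=cv2.convexHull(k);print(th,cv2.minAreaRect(h),cv2.fitEllipse(h))
E
```

```text
toolY 71.41999905450604 spin to 17: 0.9498081624333314
[ 0.04010066  0.06170654 -2.98974045]
170 ((291.1999816894531, 315.5999755859375), (152.42176818847656, 192.89892578125), 71.56504821777344) ((288.66949462890625, 320.84228515625), (163.2077178955078, 209.43392944335938), 89.13104248046875)
190 ((279.918212890625, 343.31536865234375), (199.10659790039062, 122.98627471923828), 21.734630584716797) ((288.0479736328125, 322.7796325683594), (154.9613800048828, 203.67762756347656), 89.68704986572266)
210 ((240.26998901367188, 337.5456848144531), (145.42807006835938, 79.7981185913086), 58.59483337402344) ((251.6432342529297, 333.0273132324219), (102.12039947509766, 144.2322235107422), 145.77859497070312)
```

```bash
python3 -m crank '[{"dx":0,"dy":0.05,"dz":-3,"spin":0.94},{"dx":0,"dy":0.05,"dz":-3,"spin":0.94},{"dx":0,"dy":0.05,"dz":-3,"spin":0.94},{"dx":0,"dy":0.05,"dz":-3,"spin":0.94},{"dx":0,"dy":0.05,"dz":-3,"spin":0.94},{"dx":0,"dy":0.05,"dz":-3,"spin":0.94},{"dx":0,"dy":0.05,"dz":-3,"spin":0.94},{"dx":0,"dy":0.05,"dz":-3,"spin":0.94},{"dx":2,"dy":0.05,"dz":-3,"spin":0.94},{"dx":4,"dy":0.05,"dz":-3,"spin":0.94},{"dx":4,"dy":0.05,"dz":-3,"spin":0.94}]' 50
python3 - <<'E'
from h import *
T,o=tool(); c=capture("wrist"); cv2.imwrite("pics/w3.png",c["frame"]);print(o["time"],o["tool_pos"],o["joint_positions"],o["grip_width"]);np.savez("w3.npz",T=T)
a=T[:3,1];print(np.degrees(np.arctan2(a[1],a[0])))
t=capture("top");cv2.imwrite("pics/t3.png",cv2.resize(t["frame"][120:280,100:320],None,fx=3.5,fy=3.5,interpolation=2))
cv2.imwrite("pics/r3.png",rect(c,T,510,261.5,130))
E
```

```text
time: 2.88
tool_pos: [507.4, 261.3, 183.6]
tcp_rot: [-1.561, 1.565, -2.825]
contact_force: [-0.9, -1.2, -0.2]
grip_width: 45.8
2.8833 [507.38065449 261.26188932 183.62472397] [3.41152957e-01 4.64663775e-01 1.45579330e+00 1.63468743e-04
 1.22738595e+00 3.40851695e-02] 45.78708715678201
17.590496480618654
```

View pics/w3.png

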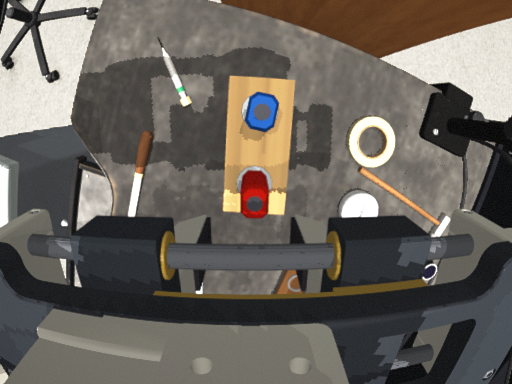

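View pics/r3.png

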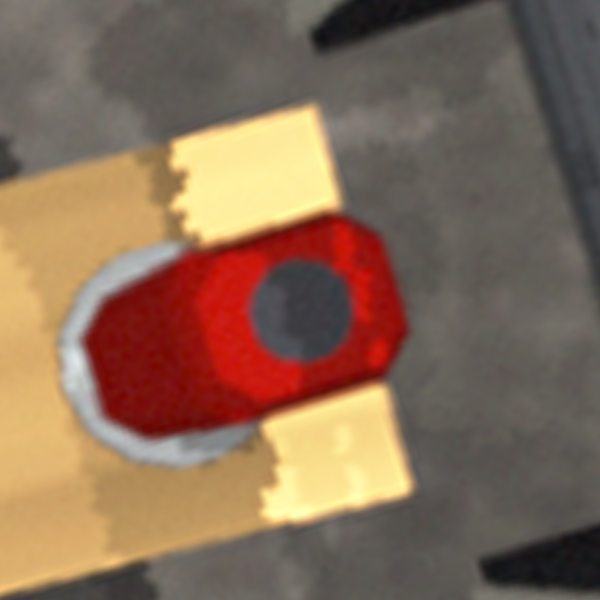

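```bash
python3 - <<'E'
from h import *
T,o=tool();c=capture("wrist");print(o["tool_pos"])
T2=np.load("w2.npz")["T"];T3=np.load("w3.npz")["T"]
k=70/599
def r(T,u,v,x0=510,y0=261.5):
    P=np.array([x0+35-v*k,y0+35-u*k,130]);O=(T@c["mount"])[:3,3];return O,P-O
print(tri(r(T2,297,308),r(T3,301,310)))
t=np.load
for P in ([509,261.6,130],): pass
tt=capture("top");z=((347.5)/6-.5+140,223.5/6-.5+160)
print(tri(r(T2,297,308),r(T3,301,310),ray(tt,z)))
E
```

```text
[509.39198447 261.64220067 186.97457924]
(array([508.65773032, 261.87718466, 131.81949464]), [np.float64(0.0814119836639654), np.float64(0.08141198366396254)])
(array([508.7685535 , 261.89731192, 131.90796505]), [np.float64(0.050835769489700665), np.float64(0.20077653262578427), np.float64(0.24257945842088569)])
```

```bash
python3 -m crank '[{"dx":2.5,"dy":-0.05,"dz":0,"spin":0},{"dx":5,"dy":-0.05,"dz":0,"spin":0},{"dx":7.5,"dy":-0.05,"dz":0,"spin":0},{"dx":9.5,"dy":-0.05,"dz":0,"spin":0},{"dx":10.5,"dy":-0.05,"dz":0,"spin":0},{"dx":10.5,"dy":-0.05,"dz":0,"spin":0},{"dx":10.5,"dy":-0.05,"dz":0,"spin":0}]' 50
python3 - <<'E'
from h import *
T,o=tool();print(o["tool_pos"],o["contact_force"],o["grip_width"])
t=capture("side");cv2.imwrite("pics/s4.png",cv2.resize(t["frame"][100:250,150:320],None,fx=4,fy=4,interpolation=2))
E
```

```text
time: 3.67
tool_pos: [510.5, 261.1, 82.7]
tcp_rot: [1.671, 1.57, 0.405]
contact_force: [0.7, -0.2, 0.2]
grip_width: 45.8
[510.47904643 261.10185902  82.73566838] [ 0.72711698 -0.20687035  0.18579874] 45.82526216921188
```

View pics/s4.png

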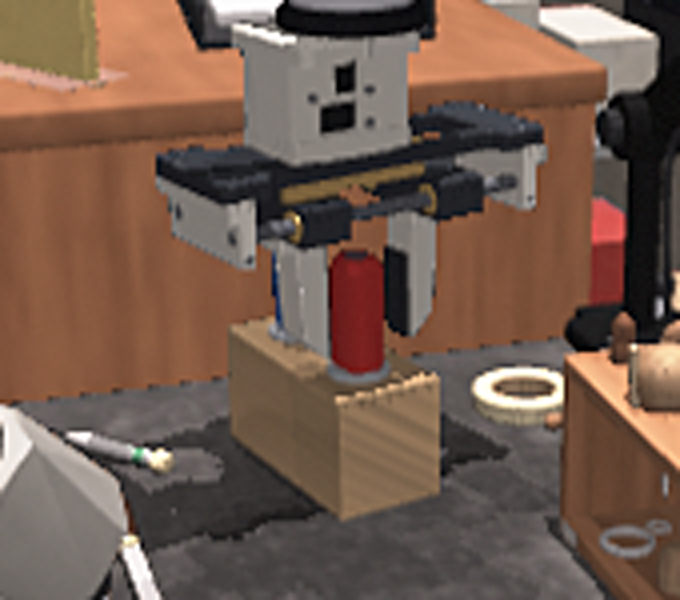

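The side view shows the red handle centred between the open fingers, at about (355,310) in the zoom. I'll close the gripper.

```bash
python3 -m crank '[{"dx":0,"dy":0,"dz":0,"spin":0},{"dx":0,"dy":0,"dz":0,"spin":0},{"dx":0,"dy":0,"dz":0,"spin":0},{"dx":0,"dy":0,"dz":0,"spin":0},{"dx":0,"dy":0,"dz":0,"spin":0},{"dx":0,"dy":0,"dz":0,"spin":0}]' 0
python3 - <<'E'
from h import *
T,o=tool();a=T[:3,1];print(o["time"],o["tool_pos"],o["contact_force"],o["moment"],o["grip_width"],np.degrees(np.arctan2(a[1],a[0])))
E
```

```text
time: 4.22
tool_pos: [510.1, 260.8, 82.3]
tcp_rot: [1.674, 1.57, 0.408]
contact_force: [-0.2, -0.0, 4.4]
grip_width: 22.0
4.2167 [510.12793976 260.84939548  82.27658709] [-0.20768584 -0.02374092  4.42711219] [-0.08104528  0.14043641  0.01974625] 21.979997296607287 17.475339494330626
```

```bash
python3 -m crank '[{"dx":-1.5,"dy":0,"dz":0,"spin":0},{"dx":-3.5,"dy":0,"dz":0,"spin":0},{"dx":-6,"dy":0,"dz":0,"spin":0},{"dx":-8.5,"dy":0,"dz":0,"spin":0},{"dx":-11,"dy":0,"dz":0,"spin":0},{"dx":-11,"dy":-3.6,"dz":10,"spin":-0.12},{"dx":-11,"dy":-6,"dz":16.5,"spin":-0.24},{"dx":-11,"dy":-8,"dz":22,"spin":-0.36},{"dx":-11,"dy":-10,"dz":27.5,"spin":-0.36},{"dx":-11,"dy":-10,"dz":27.5,"spin":-0.36},{"dx":-11,"dy":-10,"dz":27.5,"spin":-0.36},{"dx":-11,"dy":-10,"dz":27.5,"spin":-0.36},{"dx":-11,"dy":-10,"dz":27.5,"spin":-0.36},{"dx":-11,"dy":-10,"dz":27.5,"spin":-0.36},{"dx":-11,"dy":-10,"dz":27.5,"spin":-0.36}]' 0
python3 - <<'E'
from h import *
T,o=tool();c=capture("wrist"); cv2.imwrite("pics/w5.png",c["frame"]);np.savez("w5.npz",T=T)
a=T[:3,1];print(o["time"],o["tool_pos"],o["contact_force"],o["moment"],o["grip_width"],np.degrees(np.arctan2(a[1],a[0])))
cv2.imwrite("pics/r5.png",rect(c,T,469,10,41,half=45))
E
```

```text
time: 5.47
tool_pos: [496.9, -31.7, 191.5]
tcp_rot: [3.0, 1.57, 2.093]
contact_force: [0.4, 0.5, -1.1]
grip_width: 22.1
5.4667 [496.89127576 -31.66683405 191.51816056] [ 0.35198003  0.49340856 -1.13088391] [-0.05521066  0.01466326  0.00846723] 22.08598204647678 37.99077438050058
```

View pics/w5.png

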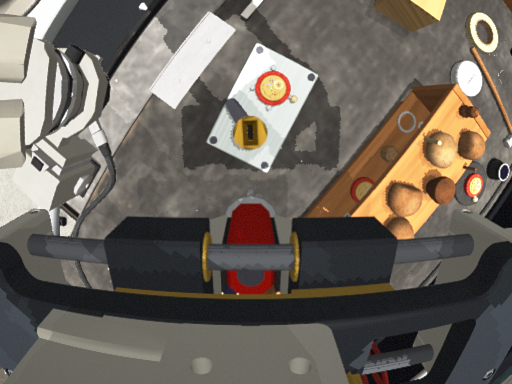

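View pics/r5.png

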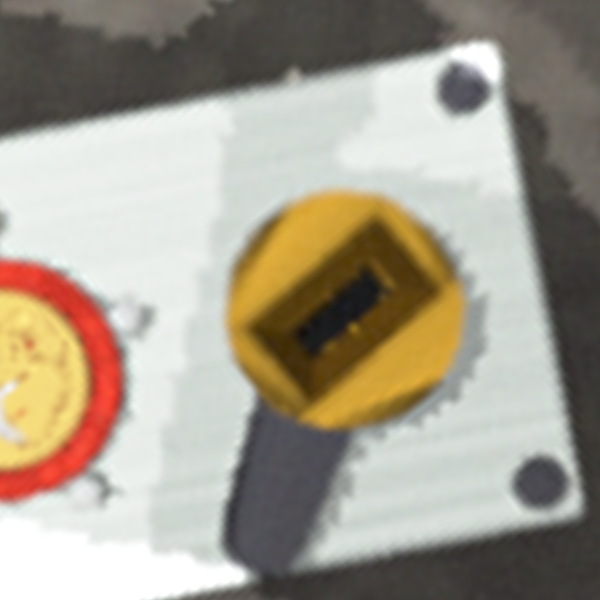

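```bash
python3 -m crank '[{"dx":0,"dy":-0.1,"dz":-2.2,"spin":-0.03},{"dx":0,"dy":-0.1,"dz":-4.4,"spin":-0.03},{"dx":2,"dy":-0.1,"dz":-4.4,"spin":-0.03},{"dx":4,"dy":-0.1,"dz":-4.4,"spin":-0.03},{"dx":5.5,"dy":-0.1,"dz":-4.4,"spin":-0.03},{"dx":5.5,"dy":-0.1,"dz":-4.4,"spin":-0.03},{"dx":5.5,"dy":-0.1,"dz":-4.4,"spin":-0.03},{"dx":5.5,"dy":-0.1,"dz":-4.4,"spin":-0.03}]' 0
python3 - <<'E'
from h import *
T,o=tool();c=capture("wrist"); cv2.imwrite("pics/w6.png",c["frame"]);np.savez("w6.npz",T=T)
a=T[:3,1];print(o["time"],o["tool_pos"],o["contact_force"],o["grip_width"],np.degrees(np.arctan2(a[1],a[0])))
s=capture("side");cv2.imwrite("pics/s6.png",cv2.resize(s["frame"][170:320,180:340],None,fx=4,fy=4,interpolation=2))
t=capture("top");cv2.imwrite("pics/t6.png",cv2.resize(t["frame"][150:290,250:410],None,fx=4,fy=4,interpolation=2))
E
```

```text
time: 6.18
tool_pos: [469.7, 3.3, 137.5]
tcp_rot: [0.909, 1.57, 0.035]
contact_force: [0.6, 0.2, -2.2]
grip_width: 21.8
6.1833 [469.71296154   3.26916283 137.50438968] [ 0.58586297  0.20240972 -2.23895442] 21.78443332676275 39.905952807881064
```

View pics/s6.png

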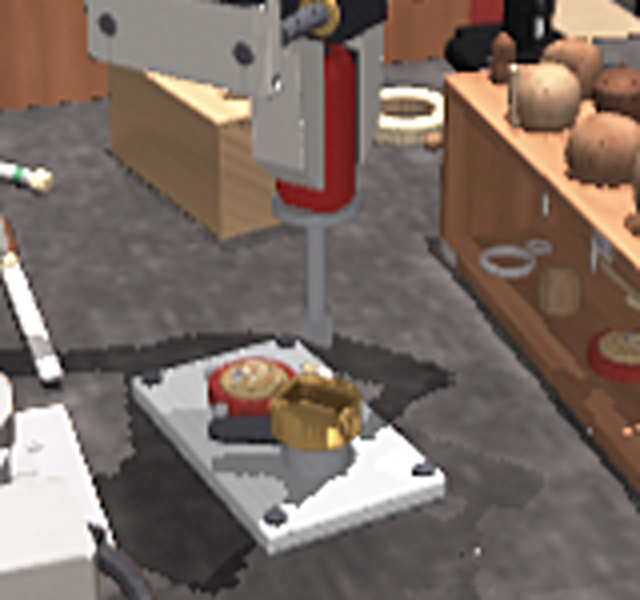

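View pics/w6.png

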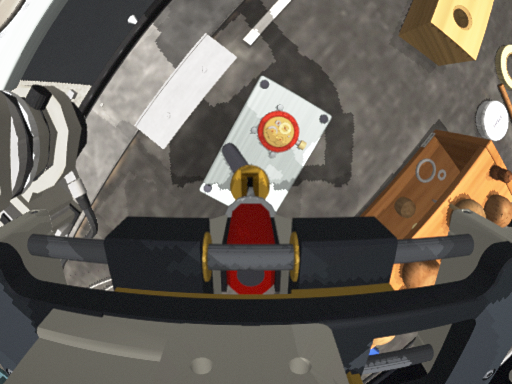

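View pics/t6.png

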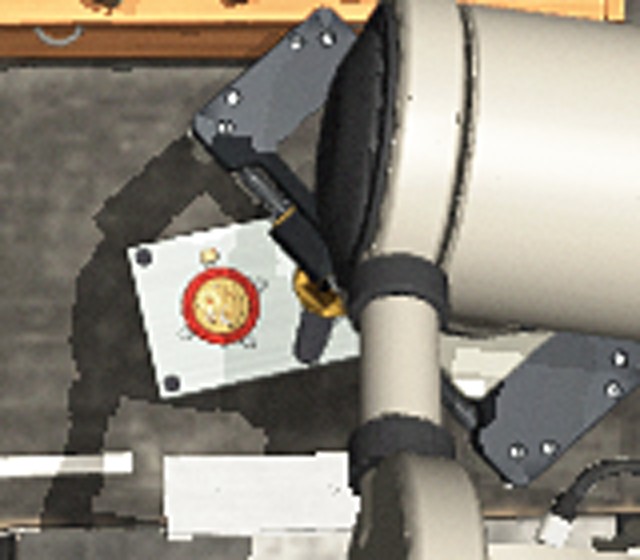

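```bash
python3 - <<'E'
from h import *
np.set_printoptions(precision=1,suppress=True)
T,o=tool();s=capture("side");print(o["tool_pos"])
Z=lambda p:((p[0]+.5-180)*4-.5,(p[1]+.5-170)*4-.5)
zt=T[:3,2];c=T[:3,3]
for off in(-2,-1,0):
  d=c+off*zt
  print(off,"tip",Z(proj(s,[d[0],d[1],c[2]-74.3])),"collar",Z(proj(s,[d[0],d[1],c[2]+17.7-30])))
print("screw",Z(proj(s,[468.2,3.2,41])),Z(proj(s,[467.6,3.1,41])))
f=s["frame"][215:300,230:290];cv2.imwrite("pics/s6b.png",cv2.resize(f,None,fx=7,fy=7,interpolation=2))
w=cv2.imread("pics/w6.png")[120:230,190:310];cv2.imwrite("pics/w6b.png",cv2.resize(w,None,fx=5,fy=5,interpolation=2))
Zb=lambda p:((p[0]+.5-230)*7-.5,(p[1]+.5-215)*7-.5)
print("b: tip",Zb(proj(s,[*(c-1.3*zt)[:2],c[2]-74.3])),"screw",Zb(proj(s,[468.2,3.2,41])))
E
```

```text
[469.8   2.6 137.7]
-2 tip (np.float64(314.996204658077), np.float64(344.4088214130318)) collar (np.float64(314.55421512018415), np.float64(200.71131043735818))
-1 tip (np.float64(317.16144880058437), np.float64(345.09411819586785)) collar (np.float64(316.7914584025118), np.float64(201.31143868819106))
0 tip (np.float64(319.3298465193343), np.float64(345.78041308123215)) collar (np.float64(319.0320690568492), np.float64(201.9124702181133))
screw (np.float64(315.1761619096296), np.float64(395.3665108867683)) (np.float64(313.808673389638), np.float64(395.74072520187315))
b: tip (np.float64(204.2702033046334), np.float64(288.9297428039008)) screw (np.float64(201.93328334185185), np.float64(377.26639405184454))
```

View pics/s6b.png

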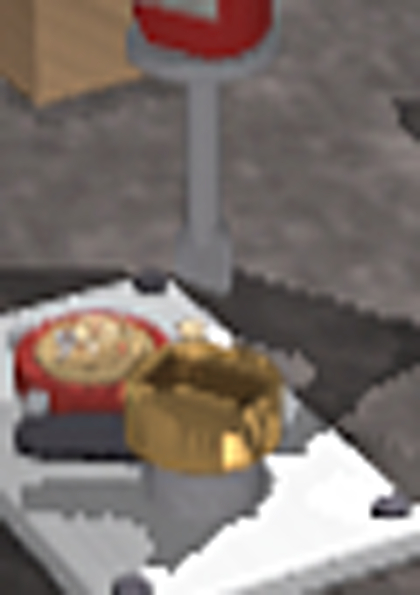

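View pics/w6b.png

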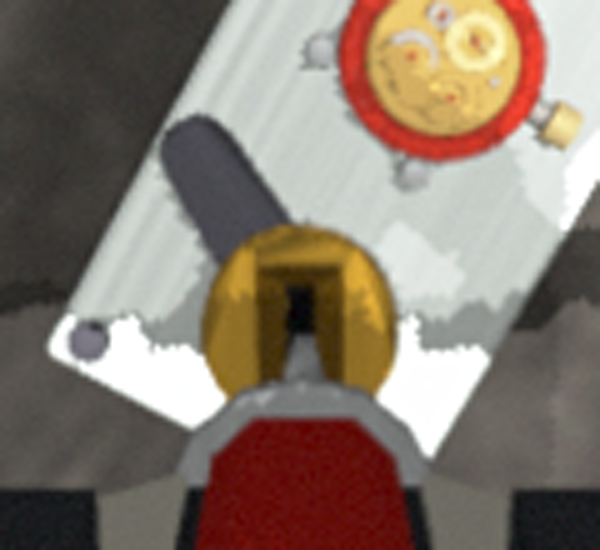

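```bash
python3 -m crank '[{"dx":1,"dy":-0.07,"dz":0.04,"spin":0},{"dx":2,"dy":-0.07,"dz":0.04,"spin":0},{"dx":2.5,"dy":-0.07,"dz":0.04,"spin":0},{"dx":2.9,"dy":-0.07,"dz":0.04,"spin":0},{"dx":2.9,"dy":-0.07,"dz":0.04,"spin":0},{"dx":2.9,"dy":-0.07,"dz":0.04,"spin":0}]' 0
python3 - <<'E'
from h import *
T,o=tool();c=capture("wrist");a=T[:3,1];print(o["time"],o["tool_pos"],o["contact_force"],o["moment"],o["grip_width"],np.degrees(np.arctan2(a[1],a[0])))
s=capture("side");f=s["frame"][215:300,230:290];cv2.imwrite("pics/s7.png",cv2.resize(f,None,fx=7,fy=7,interpolation=2))
w=c["frame"][130:230,190:310];cv2.imwrite("pics/w7.png",cv2.resize(w,None,fx=5,fy=5,interpolation=2))
E
```

```text
time: 6.88
tool_pos: [469.0, 1.6, 107.9]
tcp_rot: [1.392, 1.571, 0.516]
contact_force: [-0.3, -0.2, -1.3]
grip_width: 21.8
6.8833 [468.9832853    1.62977949 107.91317842] [-0.26651455 -0.18445762 -1.33080443] [-0.0809901   0.00360866  0.00579926] 21.81332770255173 39.81474062078887
```

View pics/s7.png

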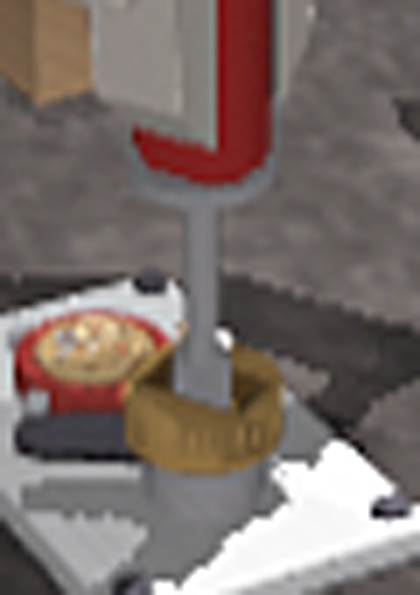

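View pics/w7.png

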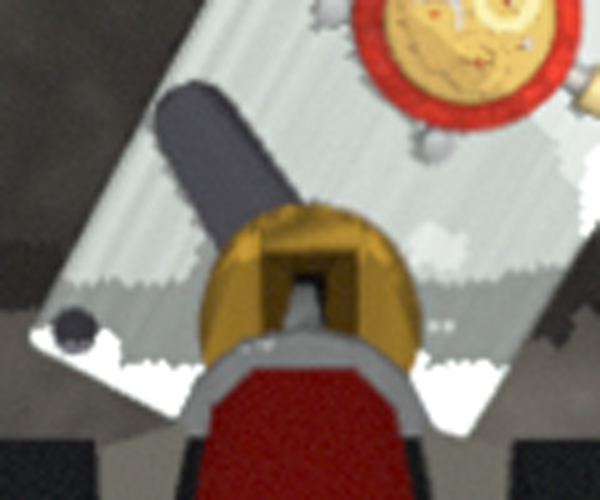

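```bash
python3 -m crank '[{"dx":0,"dy":0.05,"dz":0,"spin":0},{"dx":0.2,"dy":0.05,"dz":0,"spin":0},{"dx":0.4,"dy":0.05,"dz":0,"spin":0},{"dx":0.55,"dy":0.05,"dz":0,"spin":0},{"dx":0.55,"dy":0.05,"dz":0,"spin":0},{"dx":0.55,"dy":0.05,"dz":0,"spin":0}]' 0
python3 - <<'E'
from h import *
T,o=tool();print(o["time"],o["tool_pos"],o["contact_force"],o["moment"],o["grip_width"])
E
```

```text
time: 7.48
tool_pos: [469.2, 2.0, 102.2]
tcp_rot: [2.114, 1.571, 1.238]
contact_force: [-0.1, 0.4, 0.7]
grip_width: 21.9
7.4833 [469.22523173   2.0058037  102.2415899 ] [-0.14006649  0.4151806   0.66723762] [-0.03361333  0.0587405  -0.0401162 ] 21.925514848211407
```

Almost seated, with the force near zero. I'll press down a little until the force rises.

```bash
python3 -m crank '[{"dx":0.1,"dy":0,"dz":0,"spin":0},{"dx":0.15,"dy":0,"dz":0,"spin":0},{"dx":0.15,"dy":0,"dz":0,"spin":0}]' 0
python3 - <<'E'
from h import *
T,o=tool();print(o["time"],o["tool_pos"],o["contact_force"],o["moment"],o["grip_width"])
s=capture("side");f=s["frame"][215:300,230:290];cv2.imwrite("pics/s8.png",cv2.resize(f,None,fx=7,fy=7,interpolation=2))
E
```

```text
time: 7.73
tool_pos: [469.4, 2.0, 101.8]
tcp_rot: [0.709, 1.57, -0.167]
contact_force: [-2.8, 0.4, 11.9]
grip_width: 22.1
7.7333 [469.38275861   1.985787   101.82206052] [-2.83261143  0.44646673 11.86986387] [-0.01872479  0.81851315  0.0190137 ] 22.114322683346156
```

View pics/s8.png

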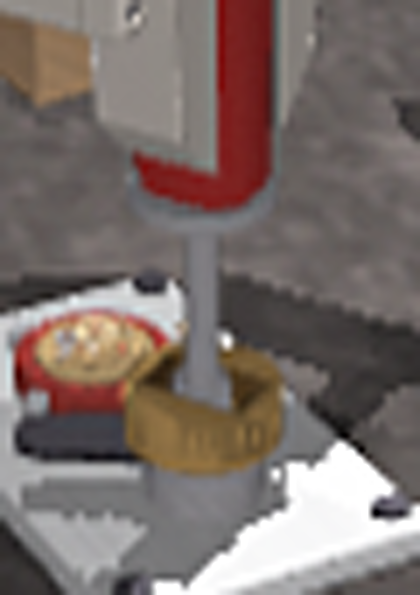

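```bash
python3 -m crank '[{"dx":0,"dy":-0.01,"dz":0,"spin":0.06},{"dx":0,"dy":-0.02,"dz":0,"spin":0.12},{"dx":0,"dy":-0.02,"dz":0,"spin":0.18},{"dx":0,"dy":-0.03,"dz":0,"spin":0.24},{"dx":0,"dy":-0.04,"dz":-0.01,"spin":0.3},{"dx":0,"dy":-0.05,"dz":-0.01,"spin":0.36},{"dx":0,"dy":-0.05,"dz":-0.01,"spin":0.42},{"dx":0,"dy":-0.06,"dz":-0.01,"spin":0.48},{"dx":0,"dy":-0.07,"dz":-0.02,"spin":0.54},{"dx":0,"dy":-0.07,"dz":-0.02,"spin":0.6},{"dx":0,"dy":-0.07,"dz":-0.02,"spin":0.6},{"dx":0,"dy":-0.07,"dz":-0.02,"spin":0.6}]' 0
python3 - <<'E'
from h import *
T,o=tool();c=capture("wrist");a=T[:3,1];print(o["time"],o["tool_pos"],o["contact_force"],o["moment"],o["grip_width"],np.degrees(np.arctan2(a[1],a[0])),o["joint_positions"])
s=capture("side");f=s["frame"][200:300,200:320];cv2.imwrite("pics/s9.png",cv2.resize(f,None,fx=6,fy=6,interpolation=2))
cv2.imwrite("pics/w9.png",c["frame"])
E
```

```text
time: 8.78
tool_pos: [469.2, 1.5, 101.9]
tcp_rot: [1.239, 1.569, -0.237]
contact_force: [-2.3, 0.7, 10.3]
grip_width: 21.9
8.7833 [469.23208505   1.49351467 101.90567868] [-2.2551734   0.70694596 10.27260518] [-0.11183703  0.51264535  0.06657237] 21.8806948025522 5.441558991801925 [-1.60249562e-01  3.90149700e-01  1.84656158e+00 -2.11463841e-04
  9.02718984e-01 -2.55091141e-01]
```

View pics/s9.png

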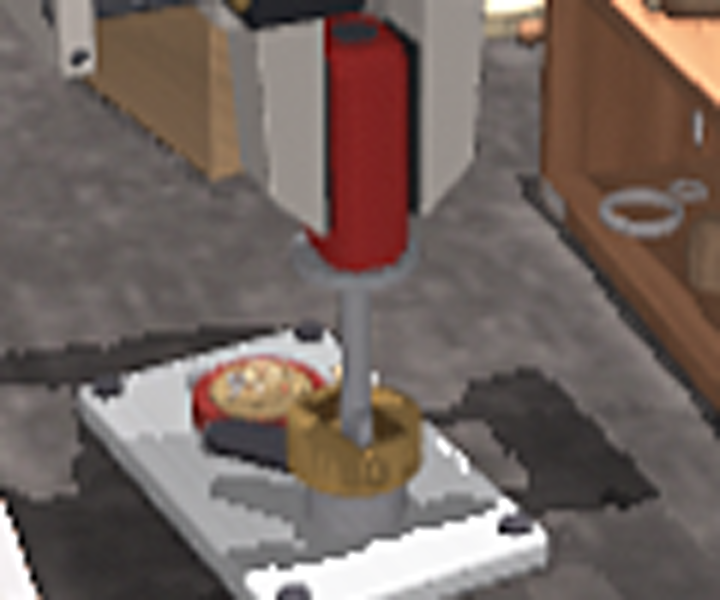

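View pics/w9.png

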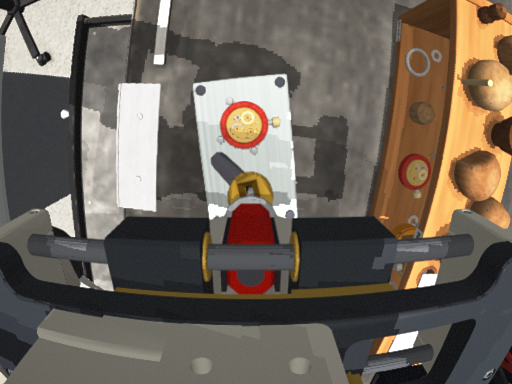

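```bash
python3 - <<'E'
from h import *
np.set_printoptions(precision=1,suppress=True)
t=capture("top");s=capture("side")
z=lambda u,v,k,x0,y0:((u+.5)/k-.5+x0,(v+.5)/k-.5+y0)
print("dog end0",tri(ray(t,z(397,382,7,270,185)),ray(s,z(198,255,7,205,240))))
c=capture("wrist")
c["frame"]=cv2.imread("pics/w9.png")
T,o=tool()
cv2.imwrite("pics/r9.png",rect(c,T,462,35,24,half=50))
c["frame"]=cv2.imread("pics/w5.png");T=np.load("w5.npz")["T"]
cv2.imwrite("pics/r5d.png",rect(c,T,462,35,24,half=50))
E
```

```text
dog end0 (array([429.5,  16.4,  26.7]), [np.float64(0.06376779327808824), np.float64(0.06376779327807529)])
```

View pics/r9.png

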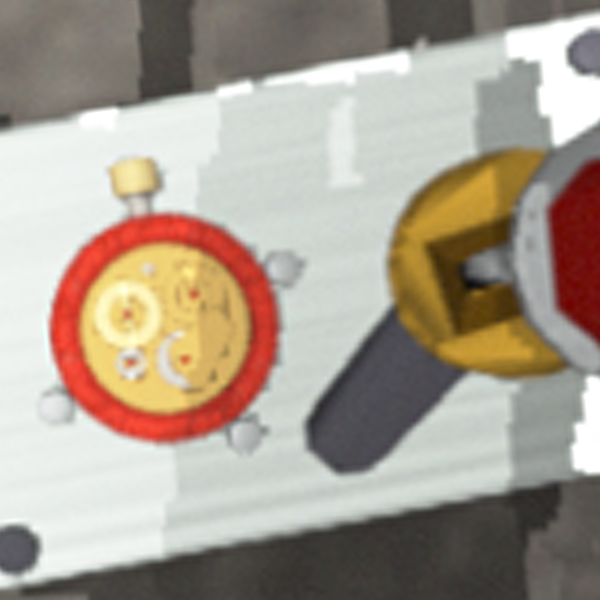

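View pics/r5d.png

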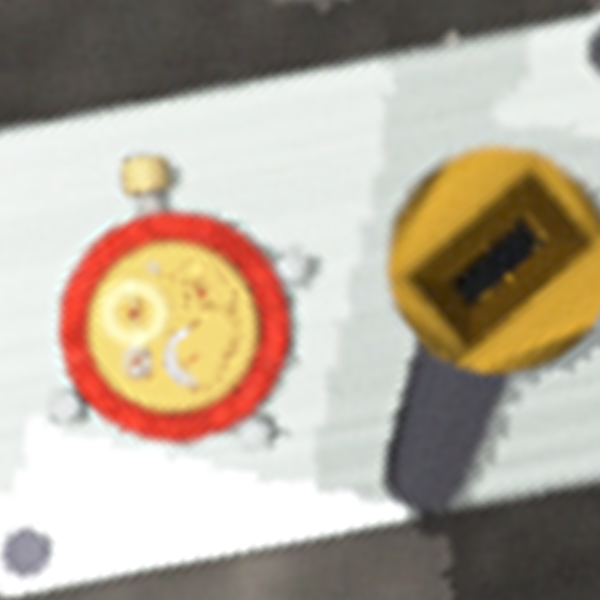

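```bash
python3 -m crank '[{"dx":0,"dy":-0.01,"dz":0,"spin":0.06},{"dx":0,"dy":-0.02,"dz":0,"spin":0.12},{"dx":0,"dy":-0.02,"dz":0,"spin":0.18},{"dx":0,"dy":-0.03,"dz":0,"spin":0.24},{"dx":0,"dy":-0.04,"dz":-0.01,"spin":0.3},{"dx":0,"dy":-0.05,"dz":-0.01,"spin":0.36},{"dx":0,"dy":-0.05,"dz":-0.01,"spin":0.42},{"dx":0,"dy":-0.06,"dz":-0.01,"spin":0.48},{"dx":0,"dy":-0.07,"dz":-0.02,"spin":0.54},{"dx":0,"dy":-0.07,"dz":-0.02,"spin":0.54},{"dx":0,"dy":-0.07,"dz":-0.02,"spin":0.54}]' 0
python3 - <<'E'
from h import *
T,o=tool();c=capture("wrist");a=T[:3,1];print(o["time"],o["tool_pos"],o["contact_force"],o["moment"],o["grip_width"],np.degrees(np.arctan2(a[1],a[0])))
cv2.imwrite("pics/w10.png",c["frame"]);cv2.imwrite("pics/r10.png",rect(c,T,462,35,24,half=50))
s=capture("side");f=s["frame"][200:300,200:320];cv2.imwrite("pics/s10.png",cv2.resize(f,None,fx=6,fy=6,interpolation=2))
E
```

```text
time: 9.95
tool_pos: [468.2, 1.6, 101.9]
tcp_rot: [1.662, 1.569, -0.354]
contact_force: [-3.2, -0.5, 11.4]
grip_width: 21.9
9.95 [468.22687514   1.61669616 101.86922267] [-3.16180667 -0.5139128  11.4101699 ] [-0.15323918  0.79255834  0.08446217] 21.85333353846621 -25.49335479891701
```

View pics/r10.png

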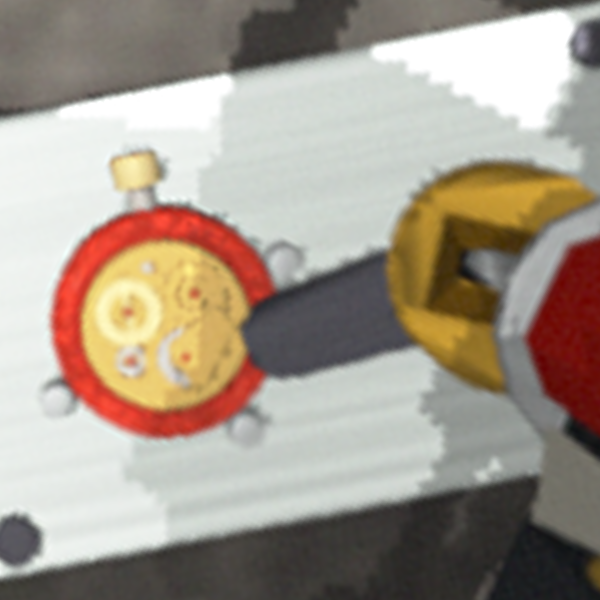

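View pics/s10.png

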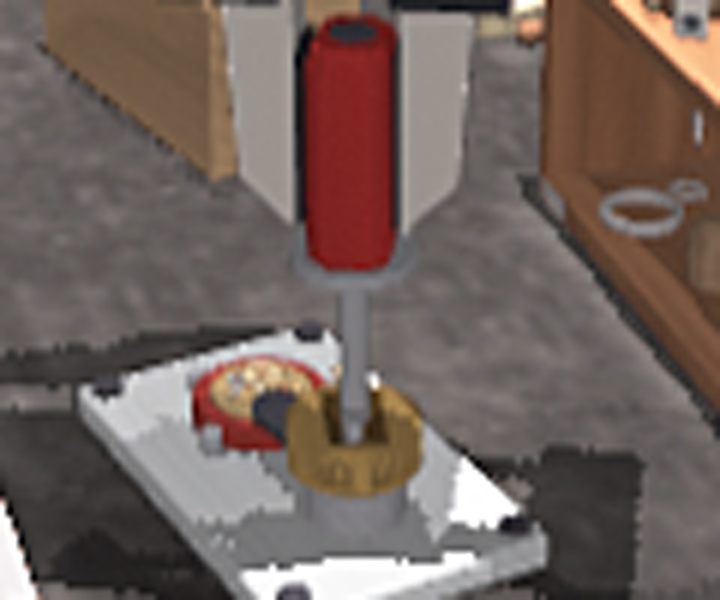

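```bash
python3 - <<'E'
from h import *
np.set_printoptions(precision=1,suppress=True)
from plant import capture
c=capture("wrist");T,o=tool()
def pt(T,u,v,z):
    P=np.array([462+50-v*100/599,35+50-u*100/599,24.]);O=(T@c["mount"])[:3,3];d=P-O;return O+d*(z-O[2])/d[2]
T5=np.load("w5.npz")["T"]
print("cam",(T@c["mount"])[:3,3],(T5@c["mount"])[:3,3])
m5=pt(T5,175,327,24);m10=pt(T,165,322,24)
O5=(T5@c["mount"])[:3,3];O=(T@c["mount"])[:3,3]
m,e=tri((O5,m5-O5),(O,m10-O));print("mov",m,e)
ax=np.array([468.2,3.1])
ang=lambda p:np.degrees(np.arctan2(p[1]-ax[1],p[0]-ax[0]))
for z in(24,27):
  print(z,"dog0",pt(T5,418,505,z)[:2],ang(pt(T5,418,505,z)),"dog",pt(T,252,342,z)[:2],ang(pt(T,252,342,z)))
for zz in(14,17,20,23):print(zz,ang(pt(T5,175,327,zz)),ang(pt(T,165,322,zz)))
# axis from head visible in top camera / r5
E
```

```text
cam [496.5  64.5 261.5] [453.5  21.7 351.2]
mov [457.3  56.9  16.3] [np.float64(0.4039962481862002), np.float64(0.40399624818613966)]
24 dog0 [427.7  15.2] 163.34634755377576 dog [454.9  42.9] 108.45893668969664
27 dog0 [427.9  15.3] 163.1759667709772 dog [455.4  43.2] 107.66354829825795
14 101.23483866613472 102.0764862710483
17 101.33568420123072 101.56771886839697
20 101.43764292453845 101.05877045344157
23 101.54073271375766 100.54972127649201
```

```bash
python3 -m crank '[{"dx":0,"dy":-0.01,"dz":0,"spin":0.05},{"dx":0,"dy":-0.01,"dz":0,"spin":0.1},{"dx":0,"dy":-0.01,"dz":0,"spin":0.1},{"dx":0,"dy":-0.01,"dz":0,"spin":0.1}]' 0
python3 - <<'E'
from h import *
T,o=tool();c=capture("wrist");a=T[:3,1];print(o["time"],o["tool_pos"],o["contact_force"],o["moment"],o["grip_width"],np.degrees(np.arctan2(a[1],a[0])))
np.savez("w11.npz",T=T);cv2.imwrite("pics/w11.png",c["frame"]);cv2.imwrite("pics/r11.png",rect(c,T,462,35,27,half=45))
E
```

```text
time: 10.43
tool_pos: [468.1, 1.7, 101.9]
tcp_rot: [1.751, 1.569, -0.364]
contact_force: [-3.5, -0.0, 12.2]
grip_width: 22.1
10.4333 [468.05973644   1.69619797 101.87122286] [-3.46982886 -0.04888768 12.22352232] [-0.18430496  0.83196248  0.087154  ] 22.11237851200953 -31.21783301517889
```

View pics/r11.png

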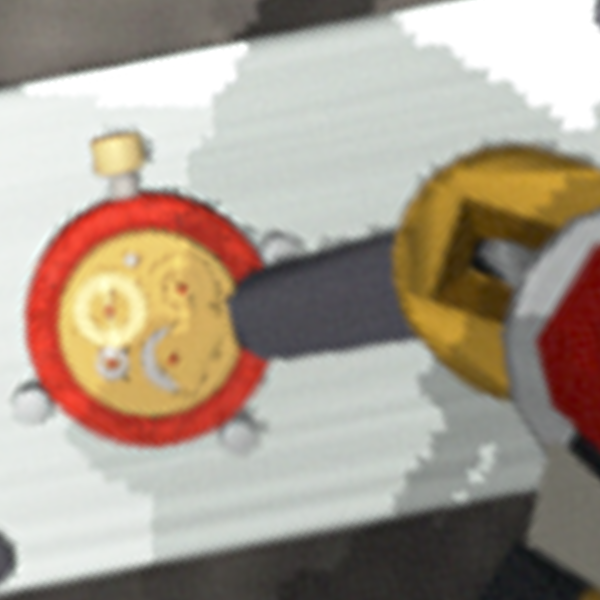

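```bash
python3 -m crank '[{"dx":0,"dy":0,"dz":0,"spin":-0.05},{"dx":0,"dy":0.01,"dz":0,"spin":-0.1},{"dx":-0.3,"dy":0.01,"dz":0,"spin":-0.1},{"dx":-1,"dy":0.01,"dz":0,"spin":-0.1},{"dx":-2,"dy":0.01,"dz":0,"spin":-0.1},{"dx":-4,"dy":0.01,"dz":0,"spin":-0.1},{"dx":-7,"dy":0.01,"dz":0,"spin":-0.1},{"dx":-10,"dy":0.01,"dz":0,"spin":-0.1},{"dx":-11,"dy":0.01,"dz":0,"spin":-0.1},{"dx":-11,"dy":0.01,"dz":0,"spin":-0.1},{"dx":-11,"dy":0.01,"dz":0,"spin":-0.1}]' 0
python3 - <<'E'
from h import *
T,o=tool();c=capture("wrist");a=T[:3,1];print(o["time"],o["tool_pos"],o["contact_force"],o["moment"],o["grip_width"],np.degrees(np.arctan2(a[1],a[0])))
np.savez("w12.npz",T=T);cv2.imwrite("pics/w12.png",c["frame"]);cv2.imwrite("pics/r12.png",rect(c,T,462,35,27,half=45))
s=capture("side");f=s["frame"][150:300,180:320];cv2.imwrite("pics/s12.png",cv2.resize(f,None,fx=4,fy=4,interpolation=2))
E
```

```text
time: 11.4
tool_pos: [467.7, 1.9, 210.8]
tcp_rot: [2.026, 1.57, 0.01]
contact_force: [0.3, -0.4, -0.2]
grip_width: 22.0
11.4 [467.73541627   1.86718649 210.78715453] [ 0.30743466 -0.44991112 -0.24594904] [-0.06883639  0.08134514 -0.05348146] 21.994669697696924 -25.5321050270021
```

View pics/r12.png

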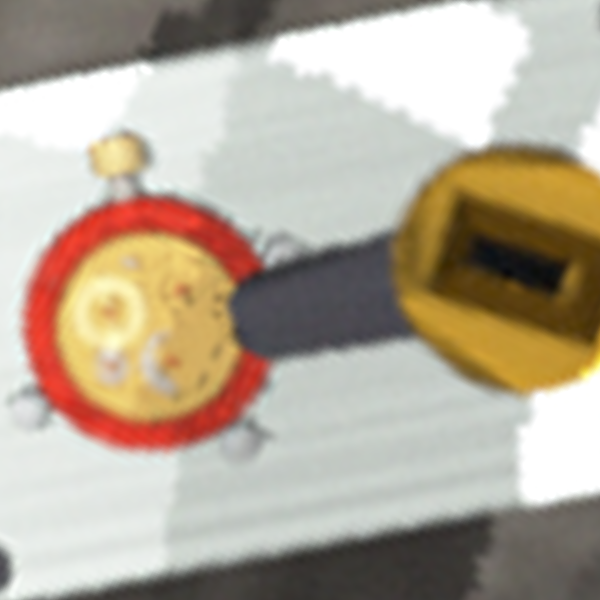

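View pics/s12.png

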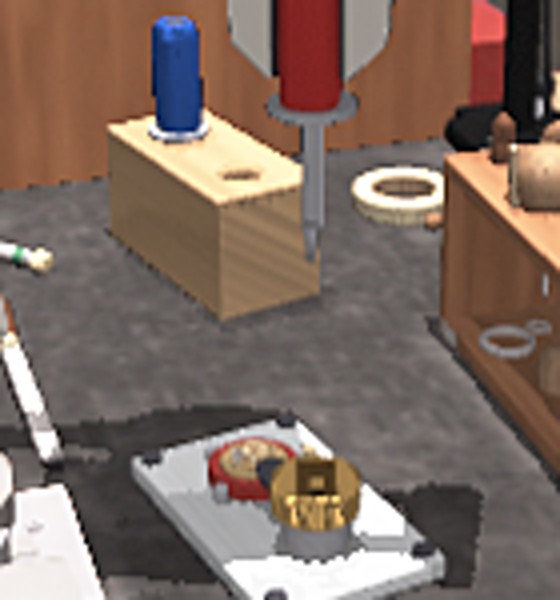

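```bash
python3 - <<'E'
from h import *
c=capture("wrist");c["frame"]=cv2.imread("pics/w12.png");T=np.load("w12.npz")["T"]
cv2.imwrite("pics/r12a.png",rect(c,T,464,15,41,half=30))
cv2.imwrite("pics/r12b.png",rect(c,T,461,35,27,half=30))
print((T@c["mount"])[:3,3])
E
```

```text
[496.16803682  64.62448335 370.45192832]
```

View pics/r12a.png

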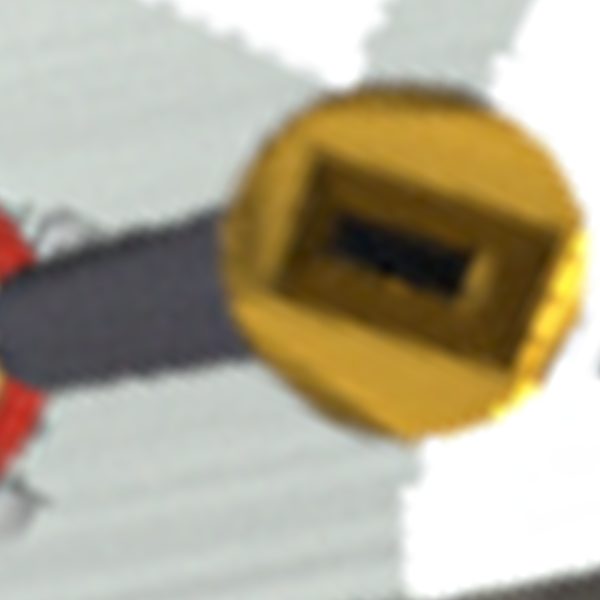

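View pics/r12b.png

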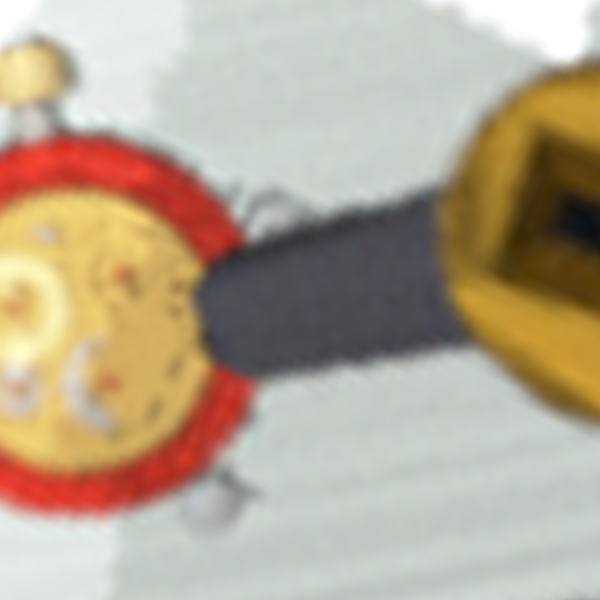

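```bash
python3 -m crank '[{"dx":0,"dy":-0.6,"dz":-2,"spin":-0.1},{"dx":0,"dy":-1.5,"dz":-5,"spin":-0.2},{"dx":0,"dy":-2.4,"dz":-8,"spin":-0.3},{"dx":0,"dy":-3.3,"dz":-11.5,"spin":-0.4},{"dx":0,"dy":-4.3,"dz":-15,"spin":-0.5},{"dx":0,"dy":-5.3,"dz":-18.5,"spin":-0.6},{"dx":0,"dy":-6.2,"dz":-21.5,"spin":-0.7},{"dx":0,"dy":-7,"dz":-24,"spin":-0.75},{"dx":0,"dy":-7.3,"dz":-25.2,"spin":-0.75},{"dx":0,"dy":-7.3,"dz":-25.2,"spin":-0.75},{"dx":0,"dy":-7.3,"dz":-25.2,"spin":-0.75},{"dx":0,"dy":-7.3,"dz":-25.2,"spin":-0.75},{"dx":0,"dy":-7.3,"dz":-25.2,"spin":-0.75}]' 0
python3 - <<'E'
from h import *
T,o=tool();c=capture("wrist");a=T[:3,1];print(o["time"],o["tool_pos"],o["contact_force"],o["grip_width"],np.degrees(np.arctan2(a[1],a[0])))
print(rel(np.array([510.1,260.8,82.3])-o["tool_pos"],T))
cv2.imwrite("pics/w13.png",c["frame"])
t=capture("top");cv2.imwrite("pics/t13.png",cv2.resize(t["frame"][170:270,260:380],None,fx=6,fy=6,interpolation=2))
E
```

```text
time: 12.63
tool_pos: [510.4, 259.3, 210.5]
tcp_rot: [-1.187, 1.57, -2.455]
contact_force: [0.1, 0.6, -0.9]
grip_width: 22.0
12.6333 [510.38812437 259.30621335 210.53086604] [ 0.07331767  0.64797153 -0.89063199] 22.025362203336176 17.351685155424597
[12.82302445  0.02657034 -0.15502289]
```

View pics/w13.png

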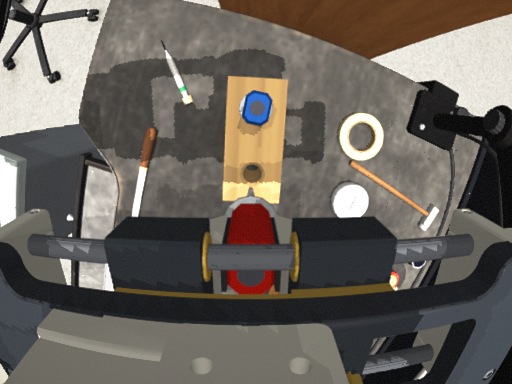

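View pics/t13.png

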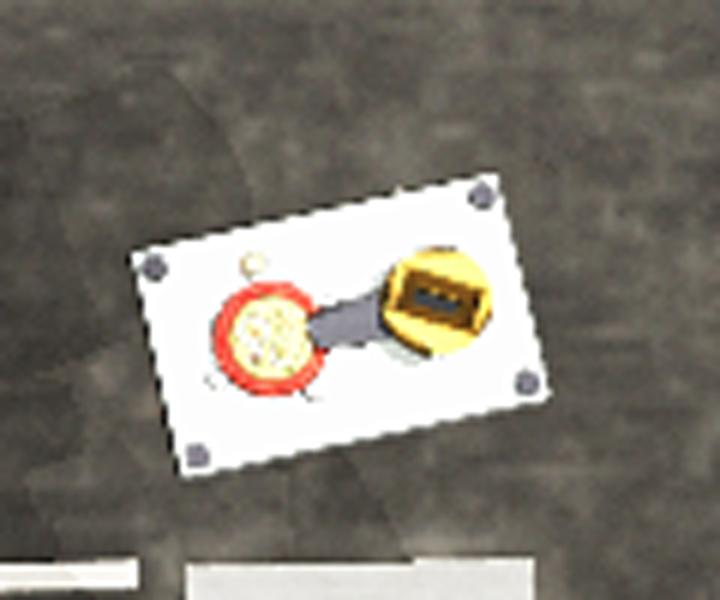

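```bash
python3 - <<'E'
from h import *
T,o=tool();c=capture("wrist");print(o["tool_pos"])
cv2.imwrite("pics/r13.png",rect(c,T,510,270,66))
print(rel(np.array([510.1,260.8,82.3])-o["tool_pos"],T))
E
```

```text
[510.5398176  259.52874144 210.83870413]
[ 1.28538533e+01 -3.72197350e-03 -1.36090574e-01]
```

View pics/r13.png

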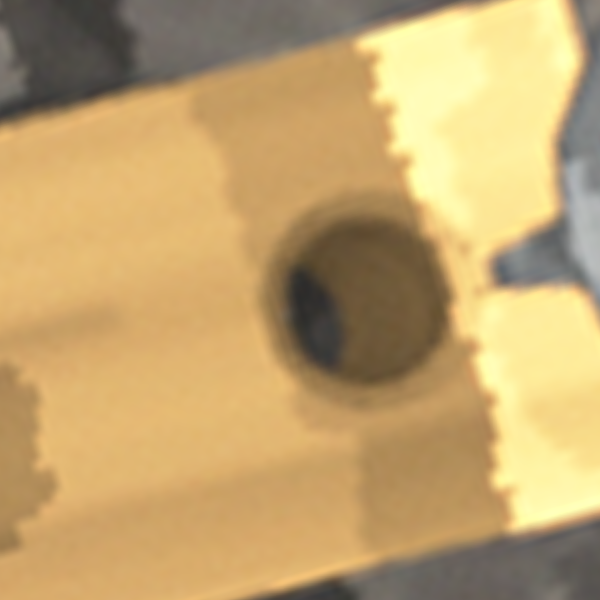

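```bash
python3 -m crank '[{"dx":2,"dy":0,"dz":-0.13,"spin":0},{"dx":4,"dy":0,"dz":-0.13,"spin":0},{"dx":5,"dy":0,"dz":-0.13,"spin":0},{"dx":6,"dy":0,"dz":-0.13,"spin":0},{"dx":6.8,"dy":0,"dz":-0.13,"spin":0},{"dx":7.6,"dy":0,"dz":-0.13,"spin":0},{"dx":8.4,"dy":0,"dz":-0.13,"spin":0},{"dx":9.2,"dy":0,"dz":-0.13,"spin":0},{"dx":9.2,"dy":0,"dz":-0.13,"spin":0}]' 0
python3 - <<'E'
from h import *
T,o=tool();print(o["time"],o["tool_pos"],o["contact_force"],o["moment"],o["grip_width"])
s=capture("side");f=s["frame"][130:250,180:320];cv2.imwrite("pics/s14.png",cv2.resize(f,None,fx=5,fy=5,interpolation=2))
E
```

```text
time: 13.53
tool_pos: [509.3, 261.7, 117.1]
tcp_rot: [-1.554, 1.568, -2.82]
contact_force: [-0.3, -0.2, -1.3]
grip_width: 22.0
13.5333 [509.29680953 261.65255933 117.12209696] [-0.30716967 -0.1968819  -1.32688137] [-0.05485123  0.04698995 -0.03751761] 21.981560015476138
```

View pics/s14.png

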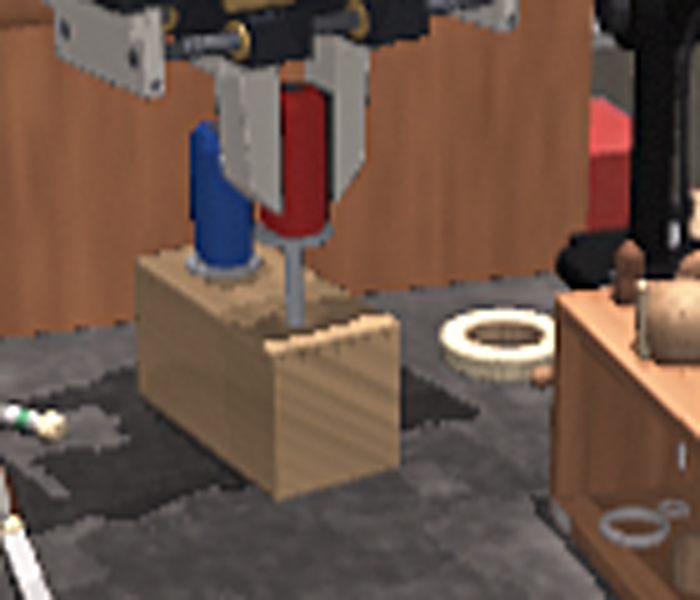

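The blade is in the hole with no side force. I'll lower it the rest of the way.

```bash
python3 -m crank '[{"dx":1,"dy":0,"dz":0.03,"spin":0},{"dx":2,"dy":0,"dz":0.03,"spin":0},{"dx":2.8,"dy":0,"dz":0.03,"spin":0},{"dx":3.3,"dy":0,"dz":0.03,"spin":0},{"dx":3.5,"dy":0,"dz":0.03,"spin":0},{"dx":3.5,"dy":0,"dz":0.03,"spin":0},{"dx":3.5,"dy":0,"dz":0.03,"spin":0}]' 0
python3 - <<'E'
from h import *
T,o=tool();print(o["time"],o["tool_pos"],o["contact_force"],o["moment"],o["grip_width"])
E
```

```text
time: 14.17
tool_pos: [510.3, 261.7, 83.8]
tcp_rot: [1.804, 1.57, 0.539]
contact_force: [0.5, -0.1, -0.6]
grip_width: 21.7
14.1667 [510.2646635  261.74634439  83.79523962] [ 0.53157109 -0.14501814 -0.5851239 ] [-0.09633511 -0.01424017  0.02021699] 21.652750778615697
```

```bash
python3 -m crank '[{"dx":0.1,"dy":0,"dz":0,"spin":0},{"dx":0.2,"dy":0,"dz":0,"spin":0},{"dx":0.2,"dy":0,"dz":0,"spin":0}]' 0
python3 - <<'E'
from h import *
T,o=tool();print(o["time"],o["tool_pos"],o["contact_force"],o["moment"],o["grip_width"])
E
```

```text
time: 14.42
tool_pos: [510.4, 261.8, 82.3]
tcp_rot: [1.649, 1.57, 0.383]
contact_force: [-1.2, -0.3, 2.4]
grip_width: 21.9
14.4167 [510.44165852 261.77567414  82.3025541 ] [-1.15163908 -0.26531117  2.41863382] [-0.1855497   0.15551411 -0.00617226] 21.851763688143052
```

```bash
python3 -m crank '[{"dx":0,"dy":0,"dz":0,"spin":0},{"dx":0,"dy":0,"dz":0,"spin":0},{"dx":0,"dy":0,"dz":0,"spin":0},{"dx":0,"dy":0,"dz":0,"spin":0},{"dx":0,"dy":0,"dz":0,"spin":0},{"dx":0,"dy":0,"dz":0,"spin":0},{"dx":-1,"dy":0,"dz":0,"spin":0},{"dx":-3,"dy":0,"dz":0,"spin":0},{"dx":-6,"dy":0,"dz":0,"spin":0},{"dx":-10,"dy":0,"dz":0,"spin":0},{"dx":-14,"dy":0,"dz":0,"spin":0},{"dx":-15,"dy":0,"dz":3,"spin":0},{"dx":-15,"dy":0,"dz":5,"spin":0},{"dx":-15,"dy":0,"dz":5,"spin":0},{"dx":-15,"dy":0,"dz":5,"spin":0},{"dx":-15,"dy":0,"dz":5,"spin":0}]' 50
python3 - <<'E'
from h import *
T,o=tool();c=capture("wrist");print(o["time"],o["tool_pos"],o["contact_force"],o["grip_width"])
cv2.imwrite("pics/w15.png",c["frame"]);cv2.imwrite("pics/r15.png",rect(c,T,510,261.5,130))
s=capture("side");f=s["frame"][130:310,180:320];cv2.imwrite("pics/s15.png",cv2.resize(f,None,fx=3.3,fy=3.3,interpolation=2))
t=capture("top");cv2.imwrite("pics/t15.png",cv2.resize(t["frame"][150:270,140:380],None,fx=3.3,fy=3.3,interpolation=2))
E
```

```text
time: 15.75
tool_pos: [524.8, 214.3, 231.8]
tcp_rot: [-2.517, 1.57, 2.5]
contact_force: [-0.7, -0.7, -0.4]
grip_width: 46.1
15.75 [524.75289699 214.28040899 231.75621909] [-0.72950177 -0.70009211 -0.42345829] 46.1157882337042
```

View pics/w15.png

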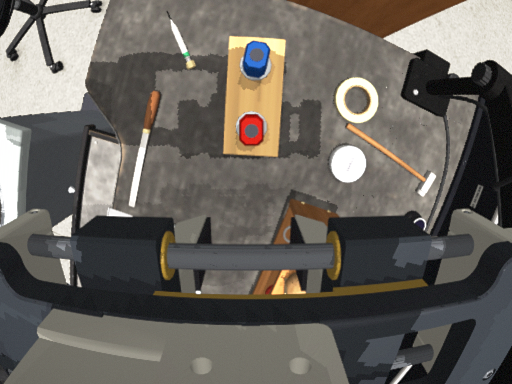

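View pics/s15.png

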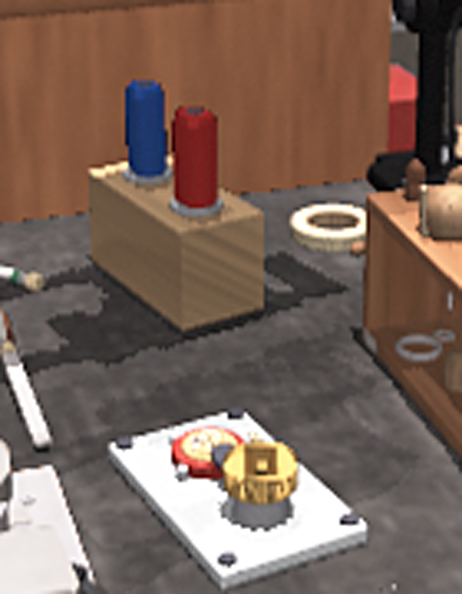

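View pics/t15.png

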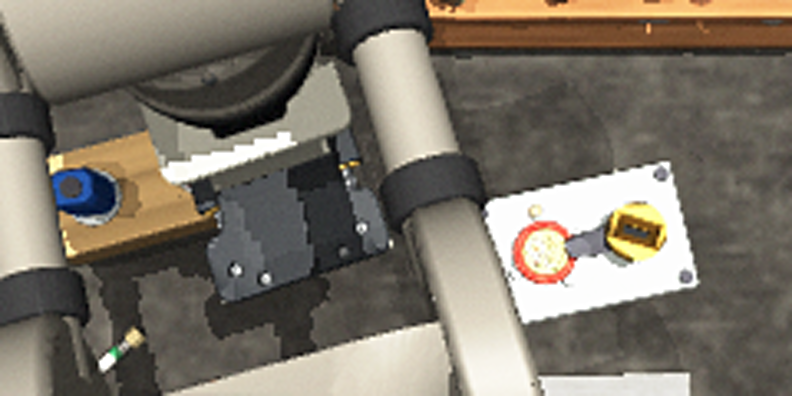

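View pics/r15.png

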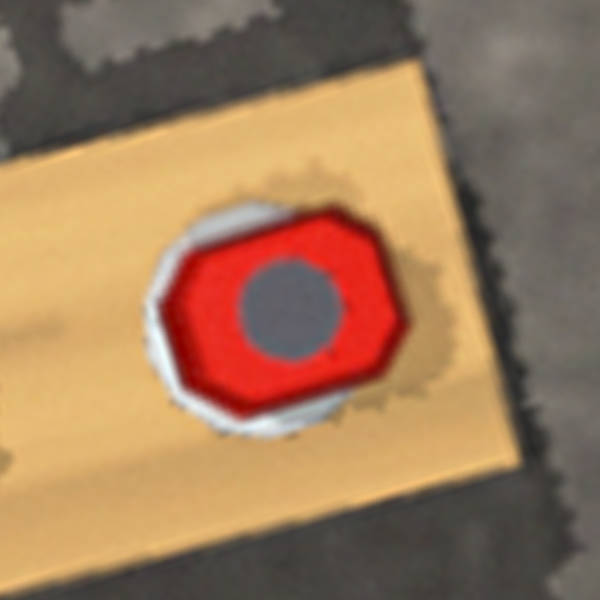

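The red driver is upright in its own hole with the collar flat on the block. The blue driver hasn't moved, and the dog lies across the rim pointing at the centre. Handing in.

```bash
python3 - <<'E'
from plant import bot
print(bot.close_job())
E
```

```text
the job is handed in; nothing more can be done
None
```

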